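# Load and shut the hinged wax-casting mould

### The job

Slide the loose metal mould block along the loading tongue into the lower half of the hinged mould until it is fully home against the end wall. Then swing the open upper half over and press it down, without slamming it, until the two halves meet edge to edge all round. Leave the other things on the bench where they are, and let go of everything.

Things in the scene. Friction and masses are not known exactly. Their poses are not given: they have to be found in the camera images.
- mould: Lower half of a plain aluminium hinged mould, fixed to the bench. Origin on the bench under it; x points from its mouth to the hinge, away from the robot, y left, z up. Base plate 100 mm wide, 8 mm thick, x = -145 to +58 mm. Pocket x = -32 (open mouth) to +48 mm (end wall), 65 mm wide; side walls 10 mm thick, rims 22 mm above the bench. Place and yaw (up to 0.3) vary.
- mouth (a point): Middle of the open mouth, on the base plate's top (x = -32, z = 8 mm in the mould's frame). In front of it lies the loading tongue, the bare plate on to x = -145 mm, with two 9 mm high rails that funnel from about 92 mm apart at x = -76 mm to 65 mm at the mouth and centre a block pushed along +x.
- block_home (a point): Where the block's centre lies when fully home: x = +10, y = 0, z = 22 mm in the mould's frame; the block's near face is then at x = -28 mm, its top at z = 36 mm.
- hinge_line (a point): Middle of the hinge axis, which runs along the mould's y at x = +66, z = 22 mm in the mould's frame.
- block_center (a point): Centre of the loose aluminium mould block: 76 mm long (its x), 60 mm wide (its y), 28 mm high, far corners rounded 10 mm, 0.25 to 0.45 kg, polished and slippery (friction about 0.25), thin dark line round its middle, round dark mark on its near face. It starts flat on the tongue, outside the mouth, lengthwise to within 0.1 rad.
- cover (a joint): Angle of the upper half about the hinge, rad: 0 = shut, rims meeting; grows as it opens, away from the robot; starts 1.7 to 1.9 (leaning back beyond upright), stop at 2.05. A stiff friction hinge (0.25 N m): it stays wherever it is left and must be pushed all the way down, with 1 to 6 N at its free edge.
- cover_lip (a point): Middle of the free edge of the upper half's outer face, 118 mm along from the hinge. The upper half is a shell 85 mm wide; its flat outer face lies 24 mm from the hinge axis; lip 12 mm long, 60 wide, 8 thick. Shut: lip at x = -52, z = 46 mm in the mould's frame. A flap inside the free edge closes the mouth and lands on the block if that is over 4 mm short of home.
- tool_pot: Bystander: steel pot of tools, 72 mm across, 165 mm high; origin under its centre.
- pliers: Bystander: pliers lying flat, 130 mm long along x, 60 mm wide; origin near the middle.
- mandrel: Bystander: upright tapered steel ring mandrel, 140 mm high, foot 60 mm across; origin under its centre.
- tin: Bystander: round steel tin, 64 mm across, 50 mm high; origin under its centre.
- sanding_stick: Bystander: wooden sanding stick lying flat, 170 x 29 x 12 mm, long along x; origin under its centre.
- hammer: Bystander: small hammer lying down, 220 mm long along x.
- parts_tray: Bystander: open white tray, 110 x 80 x 30 mm; origin under its centre.
Mind the look-alikes: they are no part of the job. What is shaped like the part that bears block_center but orange or yellow is not meant.

How it is judged:
On the way, in this order (a step that is already met when the one before it is completed fails the run):
1. the block is fully home in the lower half (x of block_center in the frame of mould between 0.005 and 0.015 m and z of block_center in the frame of mould below 0.026 m and angle between the x axis of block_center and the x axis of mould, either way round below 0.1 rad), for 0.2 s.
2. the upper half is shut edge to edge over the block (all of step 1 and value of joint cover below 0.025 rad), for 0.2 s.
At the end, for the whole second after the job is handed in: The block lies flat in the pocket, within 5 mm of fully home, lined up within 0.1 rad, at rest; the upper half is shut to within 0.025 rad (under 3 mm of gap at its free edge) (all of step 2 and linear speed of block below 0.01 m/s); the robot touches nothing.
It fails at once if the upper half is slammed (shutting faster than 4 rad/s) (velocity of joint cover below -4 rad/s).
It fails at once if a bystander is shifted by more than 30 mm (distance of any of tool_pot, pliers, mandrel, tin, sanding_stick, hammer, parts_tray from where it was at the start of the episode above 0.03 m).
It also fails if it takes over 54 s, if anything falls off the work surface, if the arm or the gripper's body presses on something with over 40 N, if the wrist force passes 120 N, or if a joint passes its speed limit or range.

### The arm

A 6-joint arm with a two-finger parallel gripper is mounted at the origin on the work surface. World frame = base frame: x ahead of the robot, y to its left, z up, the work surface at z = 0. Lengths are in m, angles in rad, forces in N, time in s.
With the tool pointing down it reaches from about 0.3 to 0.775 m from the base axis. Payload 14.6 kg.
Tool frame: the origin (TCP) lies midway between the tips of the shut fingers; the grasp point (between the pads) lies behind it (env.pinch_z is the x of the grasp point in the tool frame, in m); x points along the fingers, y is the direction in which the jaws open and shut, and the axes are right-handed (so a half turn about x gives the same grasp; the last joint's range is limited). The gripper opens to 85 mm and grips with 20 to 120 N. Pads are 22 mm wide; open, the fingers measure 114 mm over their backs; the gripper's body (76 mm by 85 mm) begins 54 mm behind the grasp point. The pads swing forward as they close: fully open they stand 13 mm farther back than shut.
Start: joints at [-1.41, 0.3, 1.521, -0, 1.321, -0.067], TCP at [0.124, -0.536, 0.201] pointing down, gripper open.
Joint ranges: [-3.03, 3.03], [-0.79, 2.21], [0.23, 2.52], [-1.04, 4.18], [0, 3.07], [-2.55, 2.55]. Speed limits (rad/s): [2.22, 2.22, 2.57, 3.14, 3.14, 3.14].

### API

Orientations are given as a unit quaternion [x, y, z, w].
In Python, from workcell import env, imaging gives the robot as it stands.
- The arm moves only by the tool move_arm, never from a script. Its argument "increments" is a list of rows, each an object of numbers: "rx", "ry", "rz": the turn, a rotation vector about the tool's x, y, z each as a share of 90 degrees, from -1 to 1; "x", "y", "z": the shift along the tool's x, y, z each as a share of 500 mm, from -1 to 1; "hand": the opening, from -1 (shut) to 1 (fully open), so that 0 is half open. A call has exactly 10 rows; each row is the pose to reach, as a shift and turn from the pose commanded when the call began, along the tool's axes at that moment; what a row does not reach only later rows make up. A row lasts 1/12 s, in which the tool goes at most 41.7 mm and 7.16 degrees, less where a joint would pass 70% of its speed; a pose out of reach is approached as far as the arm can. A call with a number of a shift or a turn outside -1 to 1 is refused whole. A call with a gripper value outside its range is refused whole. The fingers move at their own pace and stop on an object; the grip force is fixed at half the most. Time passes only in rows, so rows that repeat a pose let the fingers close, or fill a call up. It gives the time, the measured TCP pose, the force and the opening at its end, in the units of the state.
- env.get_state(): the state, without advancing time (a new reading comes with each control period).
- imaging.capture(name): name is "scene" or "top"; returns a dict with "image" (420x560x3 uint8, red, green, blue), "camera_matrix" (3x3 intrinsics, pixels), "R" (3x3) and "t" (3): a world point X has camera coordinates R X + t. Camera axes: x right, y down, z forward; pixel columns grow to the right and rows downward; lengths in m; the calibration is good to about 2 mm. A picture is of the moment at which its call begins. There is no depth.
- env.sign_off(): hands the job in, once; it reports no verdict.
Trained networks look in a picture, given as the dict that the camera call returned (one of the last four; its "shot" number tells which), for a name from the list of things; names that differ only in an ending like _2 or _b are one class to them, and where a whole thing is asked for, a point or a joint stands for the part that bears it (a point fixed in the world has none). Each returns a list of dicts, best first, with "conf" (0 to 1); they miss things now and then, are a little off and sometimes report something else, mostly with a low value. They report only what shows in the picture. A call takes as long as a camera call. They do not tell look-alikes from the thing itself.
- imaging.search_frame(target, picture): "rect" ([left, top, right, bottom] in pixels, round what is visible of it).
The state is a dict: "t": time; "joints": joint angles; "joint_vel": joint speeds; "tau": joint torques, N m; "position": TCP position; "tool_rot": TCP orientation; "ft_force": force on the tool from outside, world axes, zero at the start; "wrist_torque": the same for the moment, N m; "gripper_width": finger opening in m.
Only numpy, scipy, OpenCV 4.12 (cv2) and the standard library are available. Lean on these libraries where they do the work, as an engineer would, in place of code of your own. Each camera call takes 0.05 s, during which the arm holds its last target.

## Working session

There is one attempt and no reset: what is moved stays moved. The work goes in short steps, Python scripts to look and compute and a tool call to move; the robot and the scene stay as the last step left them, time stands still between calls to the robot, and variables do not carry over. Pictures are saved under pics/ and viewed, and the job is handed in when it is done.

Besides the shell and the picture viewer there is one more tool, called after "Emit:" as name(argument=value, ...) on one line, values as JSON. move_arm: Moves the arm, as the interface text tells. Shift numbers are shares of 500 mm and turn numbers shares of 90 degrees, none past 1 either way. Its arguments: {"type":"object","properties":{"increments":{"type":"array"}},"required":["increments"]}

```bash
mkdir -p pics
cat > h.py <<'E'
import numpy as np, cv2
from workcell import env, imaging
def snap(n,f):
    p=imaging.capture(n); cv2.imwrite('pics/'+f,cv2.cvtColor(p['image'],cv2.COLOR_RGB2BGR)); return p
def ray(p,u,v):
    K=np.array(p['camera_matrix']);R=np.array(p['R']);t=np.array(p['t'])
    d=R.T@np.linalg.solve(K,[u,v,1.]);return -R.T@t,d
def onz(p,u,v,z):
    c,d=ray(p,u,v);return c+d*(z-c[2])/d[2]
def proj(p,X):
    K=np.array(p['camera_matrix']);R=np.array(p['R']);t=np.array(p['t'])
    q=K@(R@np.array(X)+t);return q[:2]/q[2]
E
python3 - <<'E'
from h import *
import pickle
for n in ['scene','top']:
    p=snap(n,n+'0.png')
    pickle.dump({k:p[k] for k in p},open(n+'0.pkl','wb'))
    print(n,p['shot'],np.round(-np.array(p['R']).T@p['t'],3))
    for o in ['mould','block_center','cover','cover_lip','tool_pot','pliers','mandrel','tin','sanding_stick','hammer','parts_tray']:
        print(o,[(np.round(r['rect']).tolist(),round(r['conf'],2)) for r in imaging.search_frame(o,p)][:4])
s=env.get_state();print(s,env.pinch_z)
E
```

```text
scene 1 [ 1.076 -0.078  0.895]
mould [([288.0, 197.0, 347.0, 273.0], 0.84)]
block_center [([298.0, 146.0, 326.0, 171.0], 0.93), ([295.0, 186.0, 319.0, 219.0], 0.74), ([216.0, 166.0, 247.0, 199.0], 0.69)]
cover [([305.0, 245.0, 350.0, 275.0], 0.85)]
cover_lip [([301.0, 245.0, 348.0, 274.0], 0.86)]
tool_pot [([369.0, 206.0, 419.0, 260.0], 0.93), ([233.0, 239.0, 258.0, 280.0], 0.38)]
pliers [([333.0, 191.0, 376.0, 232.0], 0.66)]
mandrel [([234.0, 238.0, 258.0, 282.0], 0.9)]
tin [([212.0, 214.0, 238.0, 240.0], 0.82), ([286.0, 192.0, 346.0, 274.0], 0.73)]
sanding_stick [([261.0, 200.0, 277.0, 262.0], 0.92)]
hammer [([397.0, 130.0, 438.0, 191.0], 0.87), ([303.0, 248.0, 347.0, 274.0], 0.3)]
parts_tray [([97.0, 185.0, 136.0, 231.0], 0.65)]
top 2 [ 0.406 -0.016  1.432]
mould [([224.0, 129.0, 261.0, 235.0], 0.69), ([221.0, 129.0, 261.0, 163.0], 0.37)]
block_center [([232.0, 203.0, 258.0, 231.0], 0.87), ([213.0, 262.0, 246.0, 289.0], 0.84), ([302.0, 243.0, 324.0, 276.0], 0.68)]
cover [([220.0, 128.0, 260.0, 162.0], 0.87)]
cover_lip [([224.0, 131.0, 258.0, 161.0], 0.81), ([294.0, 152.0, 320.0, 1
[... 394 characters left out ...]
8.0, 218.0, 232.0], 0.43)]
{'t': 1.2, 'joints': array([-1.40959607e+00,  2.99929953e-01,  1.52098298e+00, -1.91728926e-06,
        1.32069001e+00, -6.66148340e-02]), 'joint_vel': array([-0.00044787, -0.00049083, -0.00026721, -0.0002812 ,  0.00106437,
        0.00054516]), 'tau': array([ 1.60848645e-03, -5.43360507e+01, -3.61985993e+01, -4.81820928e-05,
        6.78920187e-04,  3.88844114e-06]), 'position': array([ 0.1242059 , -0.53579133,  0.20077135]), 'tool_rot': array([-0.70252356, -0.0803745 ,  0.70252522, -0.0803673 ]), 'ft_force': array([ 0.08873052,  0.15891624, -0.11926477]), 'wrist_torque': array([ 0.02766925,  0.06118285, -0.02758147]), 'gripper_width': 0.08528175633099358} -0.0187
```

Run:
```python
import cv2
a=cv2.imread('pics/scene0.png');b=cv2.imread('pics/top0.png')
cv2.imwrite('pics/sc.png',cv2.resize(a[130:290,200:360],(800,800)[:2],interpolation=2)[:600*2][:, :].copy() if 0 else cv2.resize(a[130:290,190:400],(788,600),interpolation=2))
cv2.imwrite('pics/tc.png',cv2.resize(b[120:300,150:350],(667,600),interpolation=2))
```

```text
(no output)
```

View pics/sc.png

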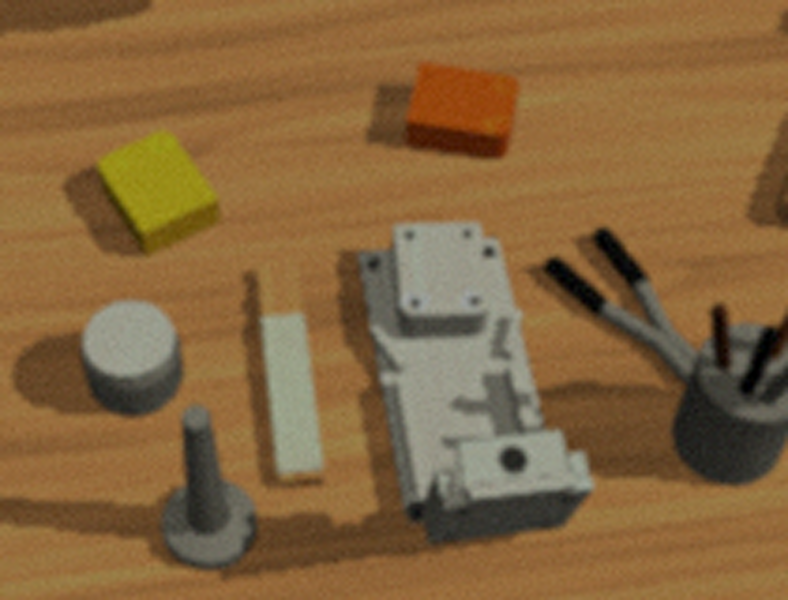

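View pics/tc.png

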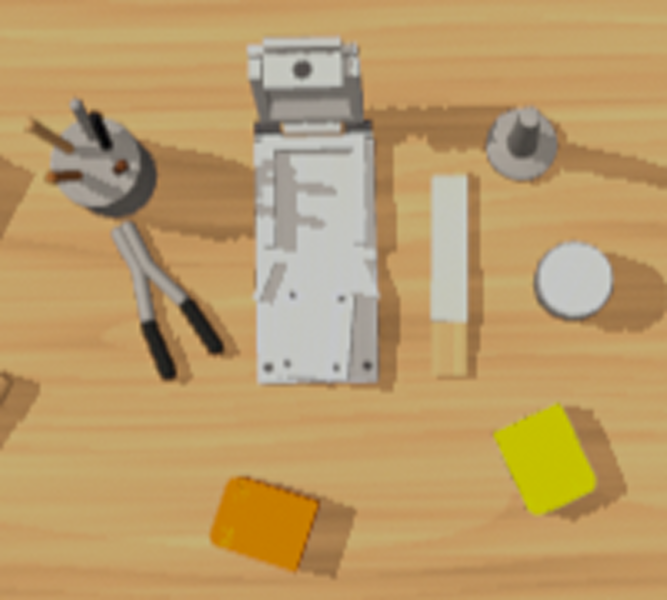

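View pics/top0.png

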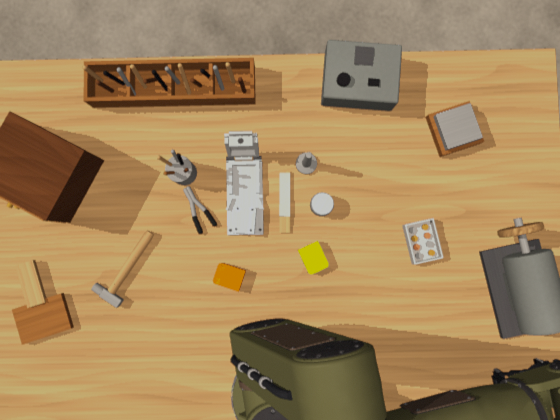

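Run:
```python
import cv2
a=cv2.imread('pics/scene0.png');b=cv2.imread('pics/top0.png')
cv2.imwrite('pics/sc1.png',cv2.resize(a[180:280,280:360],(480,600),interpolation=2))
cv2.imwrite('pics/tc1.png',cv2.resize(b[125:240,215:270],(275,575),interpolation=2))
```

```text
(no output)
```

View pics/sc1.png

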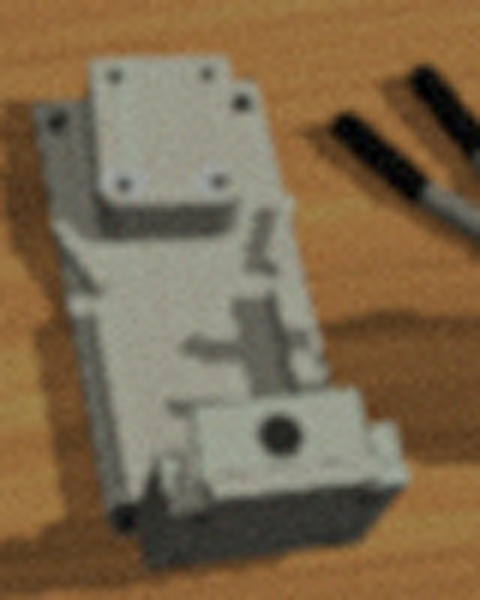

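View pics/tc1.png

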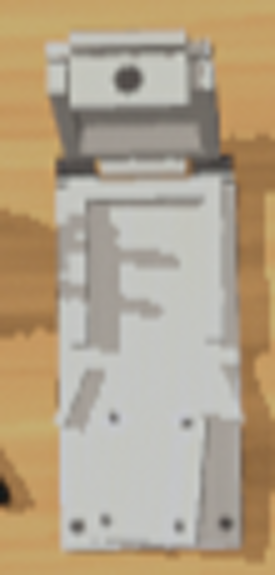

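```bash
cat > fit.py <<'E'
from h import *
import pickle
from scipy.optimize import least_squares
P={n:pickle.load(open(n+'0.pkl','rb')) for n in ['scene','top']}
def W(m,X):
    c,s=np.cos(m[2]),np.sin(m[2]);return [m[0]+c*X[0]-s*X[1],m[1]+s*X[0]+c*X[1],X[2]]
obs=[('top',(227.2,234.8),(-.145,.05,.008)),('top',(263.2,234.6),(-.145,-.05,.008)),('top',(226,161.5),(.058,.05,.008)),('top',(262.4,161.5),(.058,-.05,.008)),
('scene',(286,197.5),(-.145,-.05,.008)),('scene',(323,193.7),(-.145,.05,.008)),('scene',(299,267),(.058,-.05,.008))]
f=lambda m:np.concatenate([proj(P[n],W(m,X))-uv for n,uv,X in obs])
r=least_squares(f,[.5,0,0],loss='soft_l1');m=r.x
print(np.round(m,4));print(np.round(f(m).reshape(-1,2),1))
# block
B=[('top',tuple(np.array(a)/5+[215,125])) for a in [(105,520),(180,526),(113,418),(187,423)]]
S=[('scene',tuple(np.array(a)/6+[280,180])) for a in [(208,74),(115,76),(217,181),(124,184)]]
for n,uv in B+S: print(n,np.round(onz(P[n],*uv,.036)[:2],4))
S=[tuple(np.array(a)/6+[280,180]) for a in [(230,55),(90,60),(240,198),(103,205)]]
for uv in S: print(np.round(onz(P['scene'],*uv,.036)[:2],4))
for n,o,sc in (('top',(215,125),5),('scene',(280,180),6)):
    im=cv2.imread(f'pics/{n}0.png');im=im[o[1]:o[1]+115,o[0]:o[0]+80];im=cv2.resize(im,None,fx=sc,fy=sc)
    def poly(pts,c):
        q=np.array([(proj(P[n],W(m,X))-o)*sc+sc/2-.5 for X in pts]).astype(int);cv2.polylines(im,[q],True,c,1)
    poly([(-.145,.05,.008),(.058,.05,.008),(.058,-.05,.008),(-.145,-.05,.008)],(0,0,255))
    poly([(-.032,.0425,.022),(.058,.0425,.022),(.058,-.0425,.022),(-.032,-.0425,.022)],(0,255,0))
    poly([(-.032,.0325,.022),(.048,.0325,.022),(.048,-.0325,.022),(-.032,-.0325,.022)],(255,0,0))
    for a,c in((1.7,(255,0,255)),(1.9,(255,255,0))):
        def cv(l,y,h): # l along from hinge, h outer offset
            # shut: x=.066-l, z=.022+h ; rotate opening toward +x about y
            x,z=-l,h; X=x*np.cos(a)+z*np.sin(a); Z=-x*np.sin(a)+z*np.cos(a)
            return (.066+X,y,.022+Z)
        poly([cv(.106,.0425,.024),cv(.118,.03,.024),cv(.118,-.03,.024),cv(.106,-.0425,.024),cv(.01,-.0425,.024),cv(.01,.0425,.024)],c)
    cv2.imwrite(f'pics/ov_{n}.png',im)
E
python3 fit.py
```

```text
[ 0.585   0.0823 -0.0039]
[[-1.2 -0.8]
 [-0.9 -1.1]
 [-0.5 -0.5]
 [-1.  -1. ]
 [-1.7 -1. ]
 [-1.4 -1.1]
 [-2.6 -1.6]]
top [0.4525 0.1027]
top [0.4485 0.0622]
top [0.5077 0.0977]
top [0.5043 0.0576]
scene [0.457  0.1087]
scene [0.4528 0.0689]
scene [0.512  0.1021]
scene [0.5085 0.0634]
[0.4482 0.12  ]
[0.443  0.0597]
[0.5217 0.11  ]
[0.5177 0.0531]
```

```bash
sed -i 's#r=least_squares#obs=[(n,(uv[0]-.4,uv[1]-.4),X) for n,uv,X in obs]\nr=least_squares#' fit.py; python3 fit.py | head -9
```

```text
[ 0.5853  0.0829 -0.0026]
[[-1.  -0.5]
 [-0.7 -0.9]
 [-0.4 -0.2]
 [-0.9 -0.8]
 [-1.1 -0.5]
 [-0.8 -0.6]
 [-1.9 -1. ]]
top [0.4525 0.1027]
```

View pics/ov_top.png

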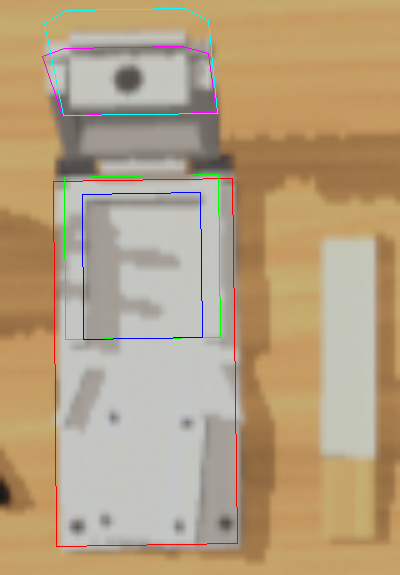

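View pics/ov_scene.png

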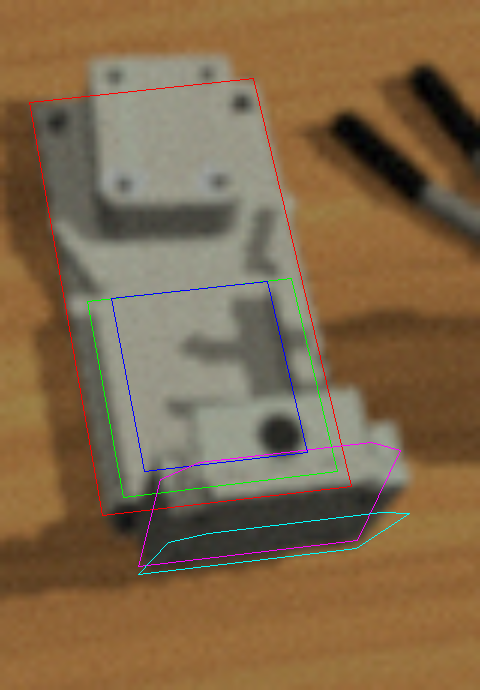

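```bash
cat > go.py <<'E'
from h import *
from scipy.spatial.transform import Rotation as Ro
def rel(pos,Rt,cp=None,cR=None):
    s=env.get_state()
    p=np.array(s['position']) if cp is None else np.array(cp);R=Ro.from_quat(s['tool_rot']) if cR is None else cR
    d=R.inv().apply(np.array(pos)-p)/.5; r=(R.inv()*Rt).as_rotvec()/(np.pi/2)
    return np.round(d,4),np.round(r,4)
def down(yaw=0): # tool x=-z, tool y = +-y
    c,s=np.cos(yaw),np.sin(yaw)
    out=[]
    for k in (1,-1):
        y=k*np.array([-s,c,0]);x=np.array([0,0,-1.]);out.append(Ro.from_matrix(np.c_[x,y,np.cross(x,y)]))
    return out
E
python3 - <<'E'
from go import *
R=Ro.from_quat(env.get_state()['tool_rot']);print(R.as_matrix().round(3))
for D in down(0): print(rel([.395,.083,.10],D))
E
```

```text
[[-0.     0.226 -0.974]
 [ 0.    -0.974 -0.226]
 [-1.    -0.     0.   ]]
(array([ 0.2016, -1.0833, -0.8071]), array([-1.855, -0.   ,  0.   ]))
(array([ 0.2016, -1.0833, -0.8071]), array([0.145, 0.   , 0.   ]))
```

Emit:
move_arm(increments=[{"y": -0.9,"z": -0.67,"rx": 0.145,"hand": -0.5},{"y": -0.9,"z": -0.67,"rx": 0.145,"hand": -0.5},{"y": -0.9,"z": -0.67,"rx": 0.145,"hand": -0.5},{"y": -0.9,"z": -0.67,"rx": 0.145,"hand": -0.5},{"y": -0.9,"z": -0.67,"rx": 0.145,"hand": -0.5},{"y": -0.9,"z": -0.67,"rx": 0.145,"hand": -0.5},{"y": -0.9,"z": -0.67,"rx": 0.145,"hand": -0.5},{"y": -0.9,"z": -0.67,"rx": 0.145,"hand": -0.5},{"y": -0.9,"z": -0.67,"rx": 0.145,"hand": -0.5},{"y": -0.9,"z": -0.67,"rx": 0.145,"hand": -0.5}])

```text
schema error: expected keys rx, ry, rz, x, y, z, hand
```

Run:
```python
from go import *
s=env.get_state();print(s['t'],s['position'],s['gripper_width'])
print(rel([.395,.083,.06],down(0)[1]))
```

```text
1.2 [ 0.1242059  -0.53579133  0.20077135] 0.08528175633099358
(array([ 0.2816, -1.0833, -0.8071]), array([0.145, 0.   , 0.   ]))
```

All seven keys are needed in every row.

Emit:
move_arm(increments=[{"x": 0,"y": -0.9,"z": -0.67,"rx": 0.145,"ry": 0,"rz": 0,"hand": -0.5},{"x": 0,"y": -0.9,"z": -0.67,"rx": 0.145,"ry": 0,"rz": 0,"hand": -0.5},{"x": 0,"y": -0.9,"z": -0.67,"rx": 0.145,"ry": 0,"rz": 0,"hand": -0.5},{"x": 0,"y": -0.9,"z": -0.67,"rx": 0.145,"ry": 0,"rz": 0,"hand": -0.5},{"x": 0,"y": -0.9,"z": -0.67,"rx": 0.145,"ry": 0,"rz": 0,"hand": -0.5},{"x": 0,"y": -0.9,"z": -0.67,"rx": 0.145,"ry": 0,"rz": 0,"hand": -0.5},{"x": 0,"y": -0.9,"z": -0.67,"rx": 0.145,"ry": 0,"rz": 0,"hand": -0.5},{"x": 0,"y": -0.9,"z": -0.67,"rx": 0.145,"ry": 0,"rz": 0,"hand": -0.5},{"x": 0,"y": -0.9,"z": -0.67,"rx": 0.145,"ry": 0,"rz": 0,"hand": -0.5},{"x": 0,"y": -0.9,"z": -0.67,"rx": 0.145,"ry": 0,"rz": 0,"hand": -0.5}])

```text
t: 2.03
position: [0.2913, -0.1522, 0.2011]
tool_rot: [0.707, -0.0, -0.707, -0.0]
ft_force: [1.0, -1.1, -0.3]
gripper_width: 0.0215
```

Run:
```python
from go import *
s=env.get_state();print(s['t'],s['position'],s['gripper_width'])
print(rel([.395,.083,.06],down(0)[1]))
```

```text
2.0333 [ 0.29126488 -0.15218818  0.20108924] 0.021465019040530494
(array([ 0.2821, -0.4707, -0.2069]), array([-0.0004, -0.0006, -0.0004]))
```

Emit:
move_arm(increments=[{"x": 0,"y": -0.45,"z": -0.2,"rx": 0,"ry": 0,"rz": 0,"hand": -0.5},{"x": 0,"y": -0.45,"z": -0.2,"rx": 0,"ry": 0,"rz": 0,"hand": -0.5},{"x": 0,"y": -0.45,"z": -0.2,"rx": 0,"ry": 0,"rz": 0,"hand": -0.5},{"x": 0.1,"y": -0.46,"z": -0.2,"rx": 0,"ry": 0,"rz": 0,"hand": -0.5},{"x": 0.2,"y": -0.47,"z": -0.2,"rx": 0,"ry": 0,"rz": 0,"hand": -0.5},{"x": 0.25,"y": -0.47,"z": -0.2,"rx": 0,"ry": 0,"rz": 0,"hand": -0.5},{"x": 0.28,"y": -0.47,"z": -0.2,"rx": 0,"ry": 0,"rz": 0,"hand": -0.5},{"x": 0.28,"y": -0.47,"z": -0.2,"rx": 0,"ry": 0,"rz": 0,"hand": -0.5},{"x": 0.28,"y": -0.47,"z": -0.2,"rx": 0,"ry": 0,"rz": 0,"hand": -0.5},{"x": 0.28,"y": -0.47,"z": -0.2,"rx": 0,"ry": 0,"rz": 0,"hand": -0.5}])

```text
t: 2.87
position: [0.3905, 0.0813, 0.0601]
tool_rot: [-0.706, -0.0, 0.708, -0.001]
ft_force: [-0.3, -0.0, 1.0]
gripper_width: 0.0214
```

Run:
```python
from go import *
s=env.get_state();print(s['t'],s['position'],s['gripper_width'],s['ft_force'])
for n in ('top','scene'): p=snap(n,n+'1.png')
a=cv2.imread('pics/scene1.png')[130:280,260:380];b=cv2.imread('pics/top1.png')[125:285,190:300]
cv2.imwrite('pics/c1.png',np.hstack([cv2.resize(a,(400,500),interpolation=2),cv2.resize(b,(344,500),interpolation=2)]))
```

```text
2.8667 [0.3904836  0.08128878 0.06009613] 0.02137829039700757 [-0.29462049 -0.03277732  1.00929578]
```

View pics/c1.png

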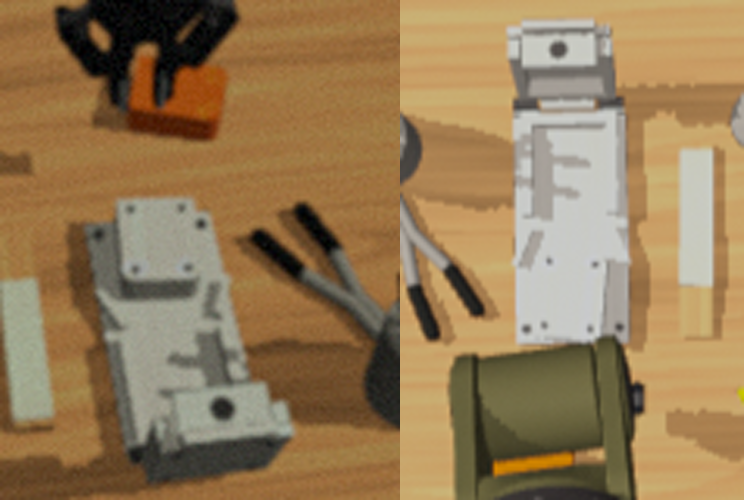

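Run:
```python
from h import *
import pickle
P={n:pickle.load(open(n+'0.pkl','rb')) for n in ['scene','top']}
print('tcp proj',proj(P['scene'],[.3905,.0813,.0601]), proj(P['scene'],[.395,.081,.016]))
t=P['top']
for c in [(235,477),(320,500),(297,571),(210,530)]: print(onz(t,150+c[0]/3.335,120+c[1]/3.333,.028)[:2].round(3))
im=cv2.imread('pics/scene1.png')[120:180,270:350];cv2.imwrite('pics/c2.png',cv2.resize(im,(800,600),interpolation=2))
```

```text
tcp proj [300.37255488 167.62465534] [299.68416147 179.49948651]
[0.361 0.147]
[0.341 0.078]
[0.285 0.097]
[0.319 0.167]
```

View pics/c2.png

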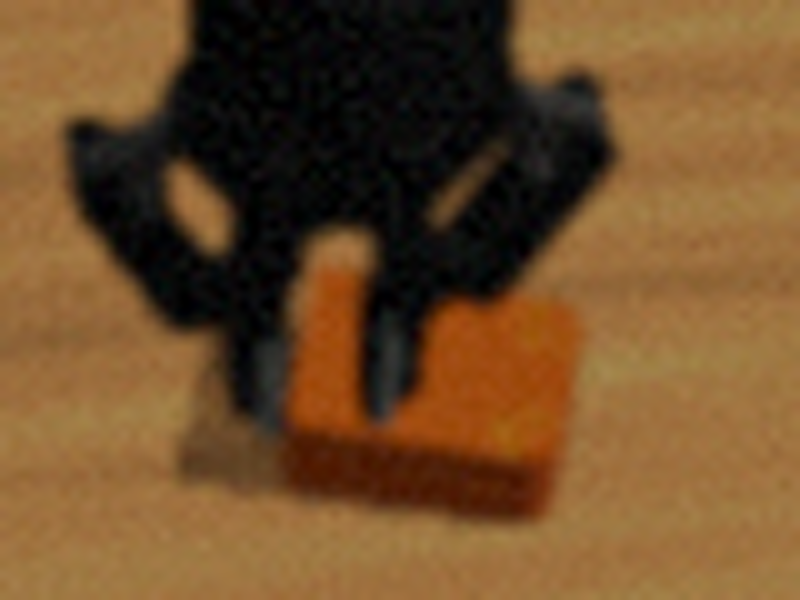

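Emit:
move_arm(increments=[{"x": 0.02,"y": 0,"z": 0,"rx": 0,"ry": 0,"rz": 0,"hand": -0.5},{"x": 0.05,"y": 0,"z": 0,"rx": 0,"ry": 0,"rz": 0,"hand": -0.5},{"x": 0.08,"y": 0,"z": -0.01,"rx": 0,"ry": 0,"rz": 0,"hand": -0.5},{"x": 0.094,"y": 0,"z": -0.01,"rx": 0,"ry": 0,"rz": 0,"hand": -0.5},{"x": 0.094,"y": 0,"z": -0.01,"rx": 0,"ry": 0,"rz": 0,"hand": -0.5},{"x": 0.094,"y": 0,"z": -0.01,"rx": 0,"ry": 0,"rz": 0,"hand": -0.5},{"x": 0.094,"y": 0,"z": -0.01,"rx": 0,"ry": 0,"rz": 0,"hand": -0.5},{"x": 0.094,"y": 0,"z": -0.01,"rx": 0,"ry": 0,"rz": 0,"hand": -0.5},{"x": 0.094,"y": 0,"z": -0.01,"rx": 0,"ry": 0,"rz": 0,"hand": -0.5},{"x": 0.094,"y": 0,"z": -0.01,"rx": 0,"ry": 0,"rz": 0,"hand": -0.5}])

```text
t: 3.8
position: [0.3963, 0.081, 0.0142]
tool_rot: [0.707, 0.0, -0.707, -0.0]
ft_force: [0.7, -0.3, -1.0]
gripper_width: 0.0213
```

Run:
```python
from go import *
s=env.get_state();print(s['t'],s['position'],s['gripper_width'],s['ft_force'])
p=snap('scene','scene2.png')
print(proj(p,s['position']))
im=cv2.imread('pics/scene2.png')[130:220,270:350];cv2.imwrite('pics/c3.png',cv2.resize(im,(533,600),interpolation=2))
```

```text
3.8 [0.39629059 0.0810266  0.01421504] 0.021275012496977965 [ 0.6648304  -0.25355849 -1.01618788]
[299.73934504 180.28468833]
```

View pics/c3.png

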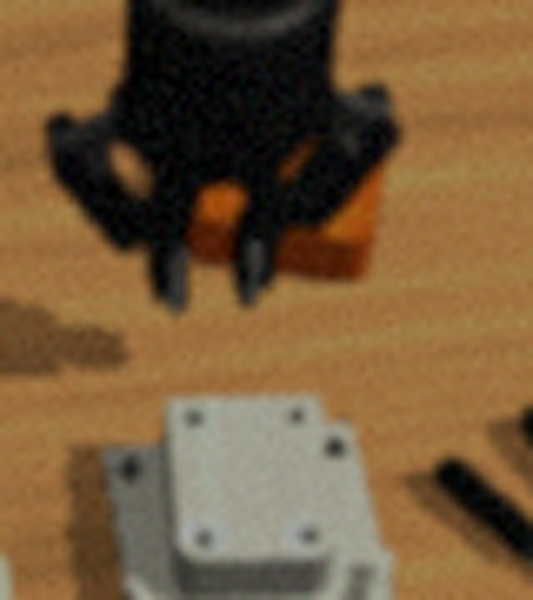

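Emit:
move_arm(increments=[{"x": -0.01,"y": -0.006,"z": 0,"rx": 0,"ry": 0,"rz": 0,"hand": -1},{"x": -0.01,"y": -0.006,"z": 0,"rx": 0,"ry": 0,"rz": 0,"hand": -1},{"x": -0.01,"y": -0.006,"z": 0,"rx": 0,"ry": 0,"rz": 0,"hand": -1},{"x": -0.01,"y": -0.006,"z": 0,"rx": 0,"ry": 0,"rz": 0,"hand": -1},{"x": -0.01,"y": -0.006,"z": 0,"rx": 0,"ry": 0,"rz": 0,"hand": -1},{"x": -0.01,"y": -0.006,"z": 0,"rx": 0,"ry": 0,"rz": 0,"hand": -1},{"x": -0.01,"y": -0.006,"z": 0,"rx": 0,"ry": 0,"rz": 0,"hand": -1},{"x": -0.01,"y": -0.006,"z": 0,"rx": 0,"ry": 0,"rz": 0,"hand": -1},{"x": -0.01,"y": -0.006,"z": 0,"rx": 0,"ry": 0,"rz": 0,"hand": -1},{"x": -0.01,"y": -0.006,"z": 0,"rx": 0,"ry": 0,"rz": 0,"hand": -1}])

```text
t: 4.68
position: [0.3961, 0.084, 0.0188]
tool_rot: [-0.707, -0.0, 0.707, 0.0]
ft_force: [-1.1, -0.0, 0.2]
gripper_width: 0.0
```

Run:
```python
from go import *
s=env.get_state();print(s['t'],s['position'],s['gripper_width'],s['ft_force'])
p=snap('scene','scene3.png')
print(proj(p,s['position']))
im=cv2.imread('pics/scene3.png')[130:220,270:350];cv2.imwrite('pics/c4.png',cv2.resize(im,(533,600),interpolation=2))
```

```text
4.6833 [0.39609465 0.08398639 0.01877974] 4.1437634044269897e-05 [-1.11137284 -0.0465703   0.21459694]
[300.90133021 179.06001723]
```

View pics/c4.png

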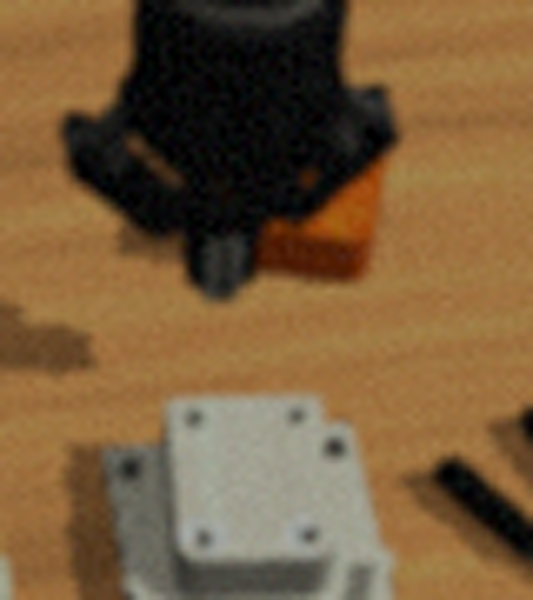

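Run:
```python
from go import *
p=imaging.capture('scene')
for z in (.01,.019,.03,.04,.05): print(z,onz(p,303.3,174.2,z).round(3))
p=snap('top','top3.png')
im=cv2.imread('pics/top3.png')[190:330,190:330];cv2.imwrite('pics/c5.png',cv2.resize(im,(600,600),interpolation=2))
print(proj(p,[.396,.084,.0188]))
```

```text
0.01 [0.373 0.095 0.01 ]
0.019 [0.381 0.093 0.019]
0.03 [0.389 0.091 0.03 ]
0.04 [0.397 0.089 0.04 ]
0.05 [0.405 0.087 0.05 ]
[243.65247365 249.77650521]
```

View pics/c5.png

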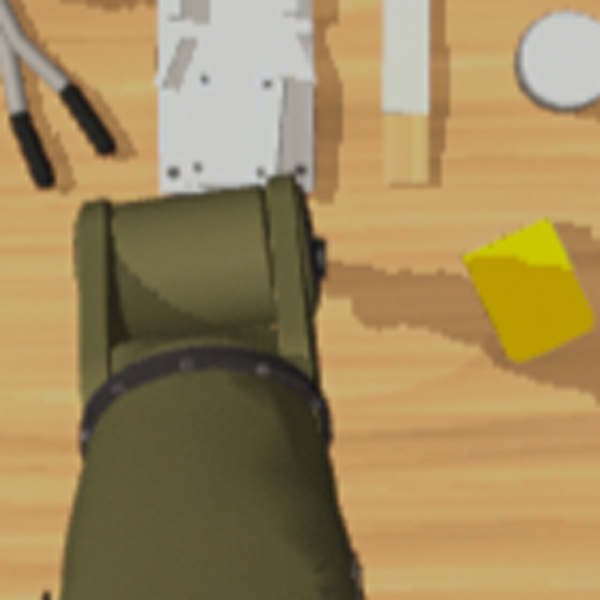

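Emit:
move_arm(increments=[{"x": 0.013,"y": 0,"z": -0.02,"rx": 0,"ry": 0,"rz": 0,"hand": -1},{"x": 0.013,"y": 0,"z": -0.04,"rx": 0,"ry": 0,"rz": 0,"hand": -1},{"x": 0.013,"y": 0,"z": -0.06,"rx": 0,"ry": 0,"rz": 0,"hand": -1},{"x": 0.013,"y": 0,"z": -0.08,"rx": 0,"ry": 0,"rz": 0,"hand": -1},{"x": 0.013,"y": 0,"z": -0.1,"rx": 0,"ry": 0,"rz": 0,"hand": -1},{"x": 0.013,"y": 0,"z": -0.12,"rx": 0,"ry": 0,"rz": 0,"hand": -1},{"x": 0.013,"y": 0,"z": -0.14,"rx": 0,"ry": 0,"rz": 0,"hand": -1},{"x": 0.013,"y": 0,"z": -0.16,"rx": 0,"ry": 0,"rz": 0,"hand": -1},{"x": 0.013,"y": 0,"z": -0.17,"rx": 0,"ry": 0,"rz": 0,"hand": -1},{"x": 0.013,"y": 0,"z": -0.17,"rx": 0,"ry": 0,"rz": 0,"hand": -1}])

```text
t: 5.67
position: [0.4817, 0.084, 0.0122]
tool_rot: [0.707, -0.0, -0.707, -0.0]
ft_force: [-0.2, -0.3, -0.8]
gripper_width: -0.0002
```

Run:
```python
from go import *
s=env.get_state();print(s['t'],s['position'],s['gripper_width'],s['ft_force'])
p=snap('scene','scene4.png')
print(proj(p,s['position']))
im=cv2.imread('pics/scene4.png')[160:280,270:370];cv2.imwrite('pics/c6.png',cv2.resize(im,(500,600),interpolation=2))
```

```text
5.6667 [0.48168246 0.08396566 0.01221124] -0.00017204099180045634 [-0.24251389 -0.3160508  -0.83676773]
[306.28700589 206.45627217]
```

View pics/c6.png

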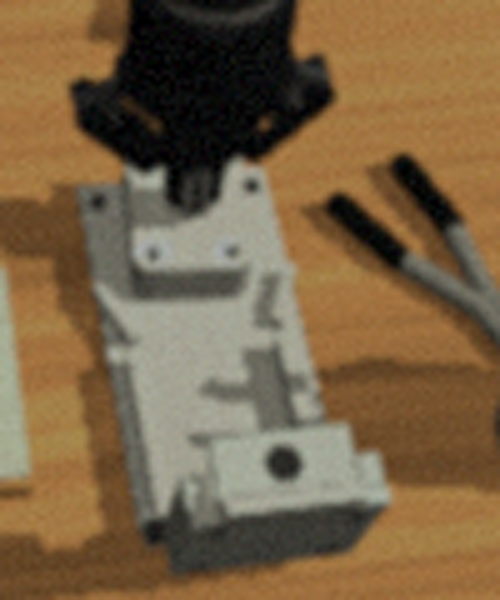

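Run:
```python
from go import *
p=snap('top','top4.png')
im=cv2.imread('pics/top4.png')[140:260,200:300];cv2.imwrite('pics/c7.png',cv2.resize(im,(500,600),interpolation=2))
p=imaging.capture('scene')
for z in (.012,.03,.037,.045): print(z,onz(p,308.8,201.8,z).round(3))
im=cv2.imread('pics/scene4.png')[180:230,290:330];cv2.imwrite('pics/c8.png',cv2.resize(im,(480,600),interpolation=2))
```

```text
0.012 [0.468 0.093 0.012]
0.03 [0.48 0.09 0.03]
0.037 [0.485 0.088 0.037]
0.045 [0.491 0.087 0.045]
```

View pics/c8.png

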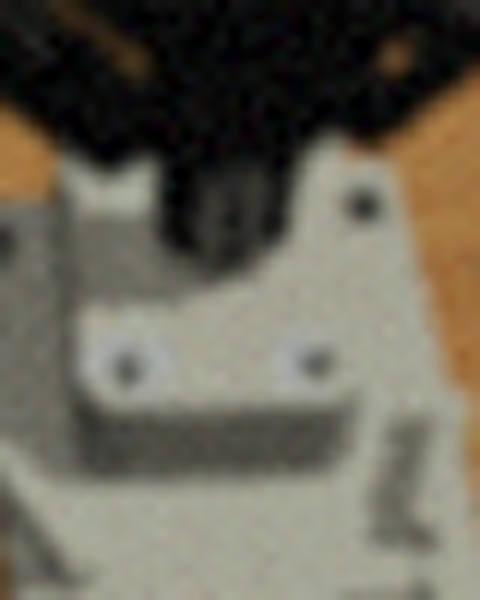

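View pics/c7.png

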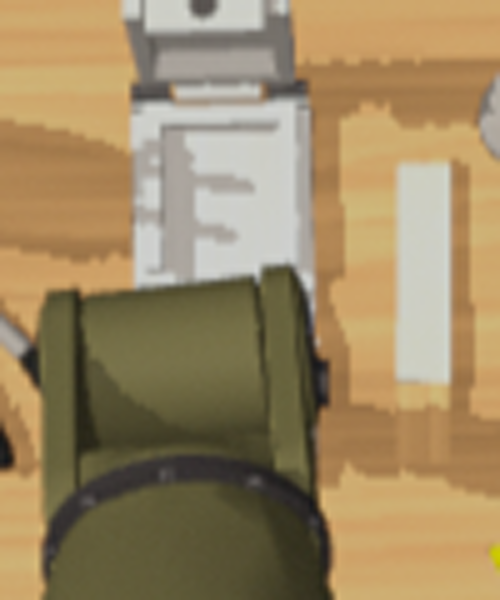

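Emit:
move_arm(increments=[{"x": -0.03,"y": 0,"z": 0,"rx": 0,"ry": 0,"rz": 0,"hand": -1},{"x": -0.04,"y": 0,"z": 0,"rx": 0,"ry": 0,"rz": 0,"hand": -1},{"x": -0.04,"y": 0,"z": 0.06,"rx": 0,"ry": 0,"rz": 0,"hand": -1},{"x": -0.04,"y": 0,"z": 0.12,"rx": 0,"ry": 0,"rz": 0,"hand": -1},{"x": -0.04,"y": 0,"z": 0.17,"rx": 0,"ry": 0,"rz": 0,"hand": -1},{"x": -0.04,"y": 0,"z": 0.17,"rx": 0,"ry": 0,"rz": 0,"hand": -1},{"x": -0.01,"y": 0,"z": 0.17,"rx": 0,"ry": 0,"rz": 0,"hand": -1},{"x": 0.01,"y": 0,"z": 0.17,"rx": 0,"ry": 0,"rz": 0,"hand": -1},{"x": 0.014,"y": 0,"z": 0.17,"rx": 0,"ry": 0,"rz": 0,"hand": -1},{"x": 0.014,"y": 0,"z": 0.17,"rx": 0,"ry": 0,"rz": 0,"hand": -1}])

```text
t: 6.65
position: [0.3959, 0.084, 0.005]
tool_rot: [-0.707, 0.0, 0.707, -0.0]
ft_force: [0.2, -0.0, 0.5]
gripper_width: 0.0002
```

Run:
```python
from go import *
s=env.get_state();print(s['t'],s['position'],s['joints'],s['gripper_width'],s['ft_force'])
p=snap('scene','scene5.png')
print(proj(p,s['position']))
im=cv2.imread('pics/scene5.png')[140:240,270:350];cv2.imwrite('pics/c9.png',cv2.resize(im,(480,600),interpolation=2))
```

```text
6.65 [0.39589833 0.08396624 0.00502003] [ 1.18438834e-01  2.84419262e-01  2.08117345e+00 -1.13315192e-05
  7.76855087e-01  1.68922296e+00] 0.00019795725798304092 [ 0.22376503 -0.03089344  0.45295009]
[300.61154943 182.16726779]
```

View pics/c9.png

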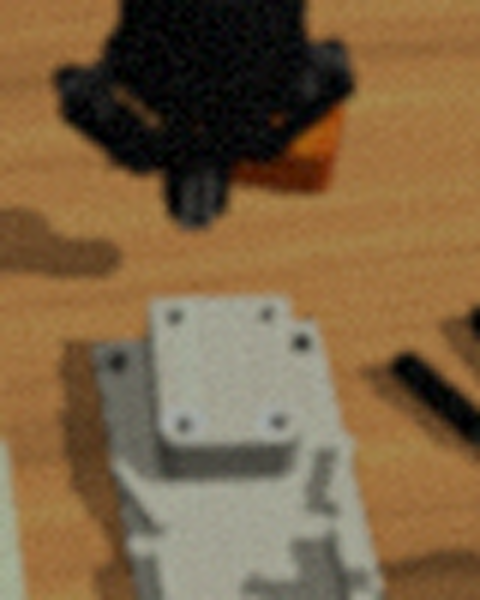

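Emit:
move_arm(increments=[{"x": 0.004,"y": 0,"z": 0,"rx": 0,"ry": 0,"rz": 0,"hand": -1},{"x": 0.008,"y": 0,"z": 0,"rx": 0,"ry": 0,"rz": 0,"hand": -1},{"x": 0.012,"y": 0,"z": 0,"rx": 0,"ry": 0,"rz": 0,"hand": -1},{"x": 0.015,"y": 0,"z": 0,"rx": 0,"ry": 0,"rz": 0,"hand": -1},{"x": 0.018,"y": 0,"z": 0,"rx": 0,"ry": 0,"rz": 0,"hand": -1},{"x": 0.018,"y": 0,"z": 0,"rx": 0,"ry": 0,"rz": 0,"hand": -1},{"x": 0.018,"y": 0,"z": 0,"rx": 0,"ry": 0,"rz": 0,"hand": -1},{"x": 0.018,"y": 0,"z": 0,"rx": 0,"ry": 0,"rz": 0,"hand": -1},{"x": 0.018,"y": 0,"z": 0,"rx": 0,"ry": 0,"rz": 0,"hand": -1},{"x": 0.018,"y": 0,"z": 0,"rx": 0,"ry": 0,"rz": 0,"hand": -1}])

```text
t: 7.53
position: [0.3962, 0.084, -0.0036]
tool_rot: [0.707, 0.0, -0.707, 0.0]
ft_force: [1.1, 0.1, 1.0]
gripper_width: 0.0
```

Run:
```python
from go import *
s=env.get_state();print(s['t'],s['position'],s['gripper_width'],s['ft_force'])
p=snap('scene','scene6.png')
print(proj(p,s['position']))
im=cv2.imread('pics/scene6.png')[140:240,270:350];cv2.imwrite('pics/c10.png',cv2.resize(im,(480,600),interpolation=2))
```

```text
7.5333 [ 0.396166    0.08400774 -0.00363739] 3.8201356281885825e-05 [1.07287368 0.11432228 0.99353466]
[300.47561351 184.20083033]
```

View pics/c10.png

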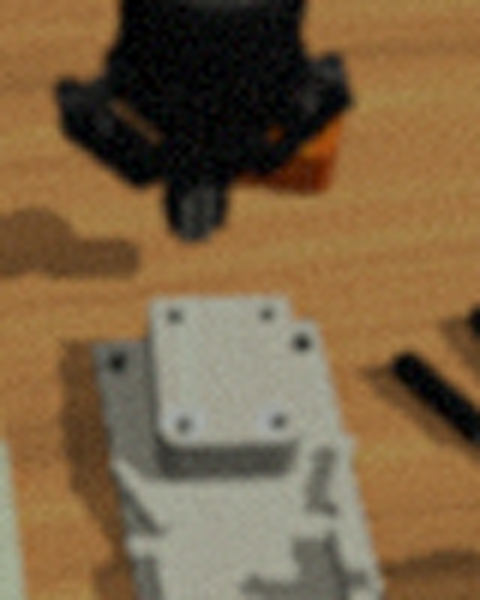

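Emit:
move_arm(increments=[{"x": 0.008,"y": 0,"z": 0,"rx": 0,"ry": 0,"rz": 0,"hand": -1},{"x": 0.012,"y": 0,"z": -0.01,"rx": 0,"ry": 0,"rz": 0,"hand": -1},{"x": 0.012,"y": 0,"z": -0.03,"rx": 0,"ry": 0,"rz": 0,"hand": -1},{"x": 0.012,"y": 0,"z": -0.05,"rx": 0,"ry": 0,"rz": 0,"hand": -1},{"x": 0.012,"y": 0,"z": -0.07,"rx": 0,"ry": 0,"rz": 0,"hand": -1},{"x": 0.012,"y": 0,"z": -0.085,"rx": 0,"ry": 0,"rz": 0,"hand": -1},{"x": 0.012,"y": 0,"z": -0.1,"rx": 0,"ry": 0,"rz": 0,"hand": -1},{"x": 0.012,"y": 0,"z": -0.11,"rx": 0,"ry": 0,"rz": 0,"hand": -1},{"x": 0.012,"y": 0,"z": -0.12,"rx": 0,"ry": 0,"rz": 0,"hand": -1},{"x": 0.012,"y": 0,"z": -0.12,"rx": 0,"ry": 0,"rz": 0,"hand": -1}])

```text
t: 8.42
position: [0.4569, 0.084, -0.0097]
tool_rot: [0.707, -0.0, -0.707, -0.0]
ft_force: [-0.4, -0.7, 0.5]
gripper_width: 0.0005
```

Run:
```python
from go import *
s=env.get_state();print(s['t'],s['position'],s['gripper_width'],s['ft_force'])
p=snap('scene','scene7.png')
print(proj(p,s['position']))
im=cv2.imread('pics/scene7.png')[150:250,270:350];cv2.imwrite('pics/c11.png',cv2.resize(im,(480,600),interpolation=2))
```

```text
8.4167 [ 0.45689848  0.08397896 -0.00972876] 0.0005162761279840896 [-0.40518685 -0.69163677  0.45227316]
[304.14191255 203.550619  ]
```

View pics/c11.png

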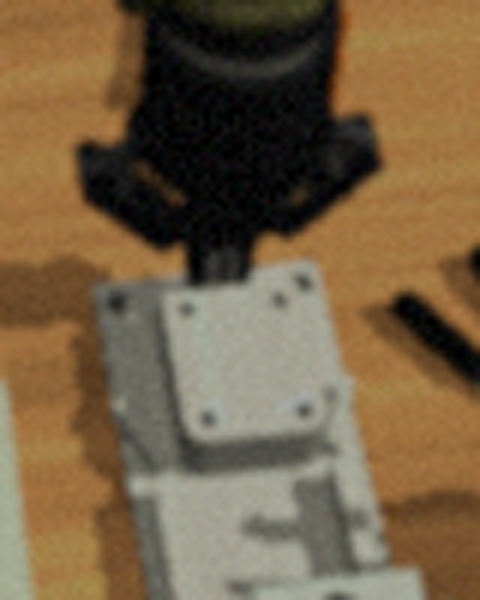

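Run:
```python
from h import *
import pickle
p=pickle.load(open('scene0.pkl','rb'))
for c in [(187,308),(279,300),(303,410),(208,418)]: print(onz(p,270+c[0]/6-.4,150+c[1]/6-.4,.036).round(4))
for u in [(286,197.5),(323,193.7),(299,267)]:print(onz(p,u[0]-.4,u[1]-.4,.008).round(4))
```

```text
[0.4791 0.0687 0.036 ]
[0.4801 0.108  0.036 ]
[0.5361 0.1074 0.036 ]
[0.5348 0.068  0.036 ]
[0.4422 0.0359 0.008 ]
[0.4427 0.1351 0.008 ]
[0.6464 0.0367 0.008 ]
```

Emit:
move_arm(increments=[{"x": 0,"y": 0,"z": -0.02,"rx": 0,"ry": 0,"rz": 0,"hand": -1},{"x": 0,"y": 0,"z": -0.04,"rx": 0,"ry": 0,"rz": 0,"hand": -1},{"x": 0,"y": 0,"z": -0.06,"rx": 0,"ry": 0,"rz": 0,"hand": -1},{"x": 0,"y": 0,"z": -0.08,"rx": 0,"ry": 0,"rz": 0,"hand": -1},{"x": 0,"y": 0,"z": -0.1,"rx": 0,"ry": 0,"rz": 0,"hand": -1},{"x": 0,"y": 0,"z": -0.12,"rx": 0,"ry": 0,"rz": 0,"hand": -1},{"x": 0,"y": 0,"z": -0.135,"rx": 0,"ry": 0,"rz": 0,"hand": -1},{"x": 0,"y": 0,"z": -0.15,"rx": 0,"ry": 0,"rz": 0,"hand": -1},{"x": 0,"y": 0,"z": -0.16,"rx": 0,"ry": 0,"rz": 0,"hand": -1},{"x": 0,"y": 0,"z": -0.16,"rx": 0,"ry": 0,"rz": 0,"hand": -1}])

```text
t: 9.3
position: [0.5368, 0.084, -0.0097]
tool_rot: [0.707, 0.0, -0.707, -0.0]
ft_force: [0.5, -0.1, -0.0]
gripper_width: 0.0004
```

Run:
```python
from go import *
s=env.get_state();print(s['t'],s['position'],s['gripper_width'],s['ft_force'])
p=snap('scene','scene8.png')
im=cv2.imread('pics/scene8.png')[170:290,270:370];cv2.imwrite('pics/c12.png',cv2.resize(im,(500,600),interpolation=2))
```

```text
9.3 [ 0.5368456   0.08402665 -0.00966329] 0.0004230036416073036 [ 0.49772152 -0.12348079 -0.04195315]
```

View pics/c12.png

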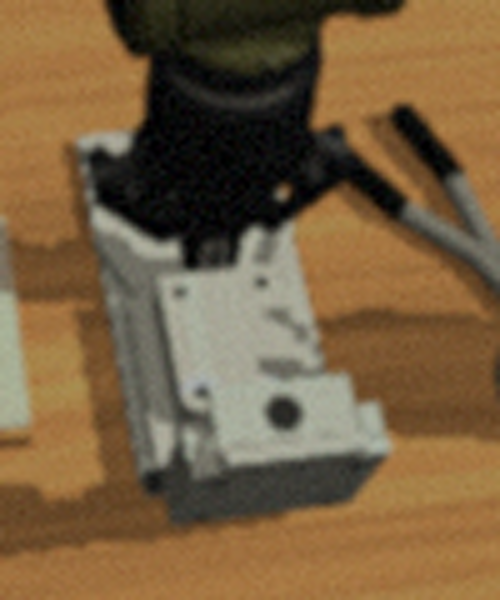

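Emit:
move_arm(increments=[{"x": 0,"y": 0,"z": -0.002,"rx": 0,"ry": 0,"rz": 0,"hand": -1},{"x": 0,"y": 0,"z": -0.004,"rx": 0,"ry": 0,"rz": 0,"hand": -1},{"x": 0,"y": 0,"z": -0.006,"rx": 0,"ry": 0,"rz": 0,"hand": -1},{"x": 0,"y": 0,"z": -0.008,"rx": 0,"ry": 0,"rz": 0,"hand": -1},{"x": 0,"y": 0,"z": -0.01,"rx": 0,"ry": 0,"rz": 0,"hand": -1},{"x": 0,"y": 0,"z": -0.012,"rx": 0,"ry": 0,"rz": 0,"hand": -1},{"x": 0,"y": 0,"z": -0.014,"rx": 0,"ry": 0,"rz": 0,"hand": -1},{"x": 0,"y": 0,"z": -0.015,"rx": 0,"ry": 0,"rz": 0,"hand": -1},{"x": 0,"y": 0,"z": -0.016,"rx": 0,"ry": 0,"rz": 0,"hand": -1},{"x": 0,"y": 0,"z": -0.016,"rx": 0,"ry": 0,"rz": 0,"hand": -1}])

```text
t: 10.18
position: [0.5442, 0.084, -0.0097]
tool_rot: [0.707, 0.0, -0.707, 0.0]
ft_force: [-0.3, 0.8, -0.1]
gripper_width: 0.0
```

Emit:
move_arm(increments=[{"x": 0,"y": 0,"z": -0.001,"rx": 0,"ry": 0,"rz": 0,"hand": -1},{"x": 0,"y": 0,"z": -0.002,"rx": 0,"ry": 0,"rz": 0,"hand": -1},{"x": 0,"y": 0,"z": -0.003,"rx": 0,"ry": 0,"rz": 0,"hand": -1},{"x": 0,"y": 0,"z": -0.004,"rx": 0,"ry": 0,"rz": 0,"hand": -1},{"x": 0,"y": 0,"z": -0.005,"rx": 0,"ry": 0,"rz": 0,"hand": -1},{"x": 0,"y": 0,"z": -0.006,"rx": 0,"ry": 0,"rz": 0,"hand": -1},{"x": 0,"y": 0,"z": -0.006,"rx": 0,"ry": 0,"rz": 0,"hand": -1},{"x": 0,"y": 0,"z": -0.006,"rx": 0,"ry": 0,"rz": 0,"hand": -1},{"x": 0,"y": 0,"z": -0.006,"rx": 0,"ry": 0,"rz": 0,"hand": -1},{"x": 0,"y": 0,"z": -0.006,"rx": 0,"ry": 0,"rz": 0,"hand": -1}])

```text
t: 11.02
position: [0.5448, 0.084, -0.0103]
tool_rot: [-0.705, 0.0, 0.709, -0.0]
ft_force: [-16.3, -0.1, 7.1]
gripper_width: -0.0003
```

Run:
```python
from go import *
s=env.get_state();print(s['t'],s['position'],s['gripper_width'],s['ft_force'])
p=snap('scene','scene9.png')
im=cv2.imread('pics/scene9.png')[200:290,290:365];cv2.imwrite('pics/c13.png',cv2.resize(im,(500,600),interpolation=2))
```

```text
11.0167 [ 0.54476404  0.08401746 -0.01034749] -0.00031215133489743323 [-16.2536978   -0.12175101   7.12820129]
```

View pics/c13.png

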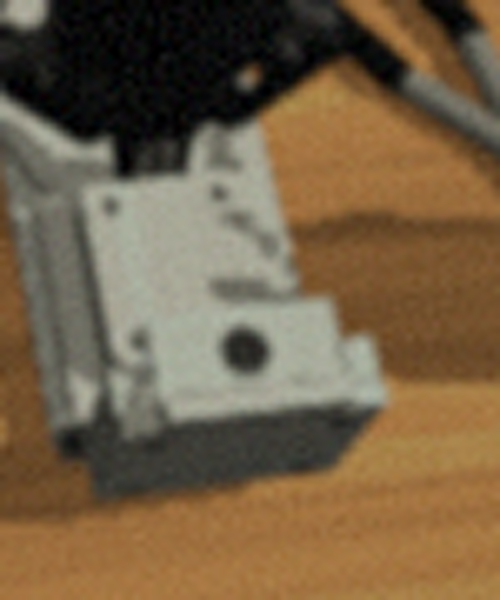

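Run:
```python
from h import *
import pickle
p=pickle.load(open('scene0.pkl','rb'))
for c in [(110,205),(217,192)]: print((onz(p,290+c[0]/6.667-.4,200+c[1]/6.667-.4,.036)+[.028,0,0]).round(4))
```

```text
[0.5948 0.0669 0.036 ]
[0.5945 0.1065 0.036 ]
```

Emit:
move_arm(increments=[{"x": 0,"y": 0,"z": 0.01,"rx": 0,"ry": 0,"rz": 0,"hand": -1},{"x": 0,"y": 0,"z": 0.03,"rx": 0,"ry": 0,"rz": 0,"hand": -1},{"x": 0,"y": 0,"z": 0.04,"rx": 0,"ry": 0,"rz": 0,"hand": -1},{"x": -0.08,"y": 0,"z": 0.04,"rx": 0,"ry": 0,"rz": 0,"hand": -1},{"x": -0.16,"y": 0,"z": 0.04,"rx": 0,"ry": 0,"rz": 0,"hand": -1},{"x": -0.24,"y": 0,"z": 0.04,"rx": 0,"ry": 0,"rz": 0,"hand": -1},{"x": -0.32,"y": 0,"z": 0.04,"rx": 0,"ry": 0,"rz": 0,"hand": -1},{"x": -0.4,"y": 0,"z": 0.04,"rx": 0,"ry": 0,"rz": 0,"hand": -1},{"x": -0.4,"y": 0,"z": 0.04,"rx": 0,"ry": 0,"rz": 0,"hand": -1},{"x": -0.4,"y": 0,"z": 0.04,"rx": 0,"ry": 0,"rz": 0,"hand": -1}])

```text
t: 11.9
position: [0.5281, 0.0841, 0.1925]
tool_rot: [0.709, 0.0, -0.705, -0.0]
ft_force: [-0.6, 0.3, -1.7]
gripper_width: 0.0001
```

Run:
```python
from go import *
s=env.get_state();print(s['t'],s['position'],s['joints'],s['ft_force'])
for n in ('top','scene'): p=snap(n,n+'10.png')
a=cv2.imread('pics/scene10.png')[190:280,280:370];b=cv2.imread('pics/top10.png')[125:245,200:290]
cv2.imwrite('pics/c14.png',np.hstack([cv2.resize(a,(450,450),interpolation=2),cv2.resize(b,(337,450),interpolation=2)]))
```

```text
11.9 [0.5280658  0.08410716 0.19251138] [ 8.94475631e-02  2.69722454e-01  1.57935223e+00 -1.20414560e-06
  1.28748876e+00  1.66019545e+00] [-0.63231712  0.28016556 -1.683     ]
```

View pics/c14.png

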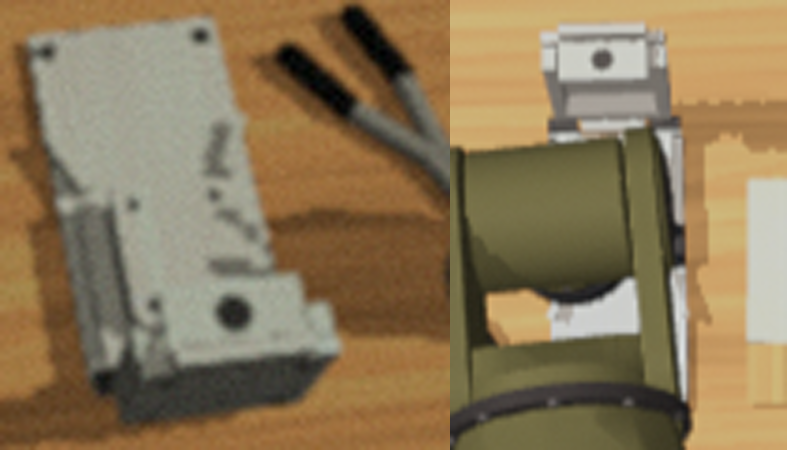

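Run:
```python
from go import *
import pickle
p=pickle.load(open('scene0.pkl','rb'))
im=cv2.imread('pics/scene10.png')[210:270,285:345];im=cv2.resize(im,(600,600),interpolation=cv2.INTER_CUBIC)
M=np.array([.5875,.0857,0])
def pt(X,c):
    q=(proj(p,M+X)-[285,210])*10+5;cv2.circle(im,tuple(int(v) for v in q),3,c,-1)
for y in(-.02,.02):pt([-.018,y,.036],(0,0,255))
pt([.038,-.02,.036],(0,0,255))
for y in(-.0425,-.0325,.0325,.0425):pt([-.032,y,.022],(0,255,0))
for y in(-.03,.03):pt([-.028,y,.036],(255,0,0))
for x,y in((-.145,.05),(-.145,-.05),(.058,-.05)):pt([x,y,.008],(255,0,255))
cv2.imwrite('pics/c15.png',im)
```

```text
(no output)
```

View pics/c15.png

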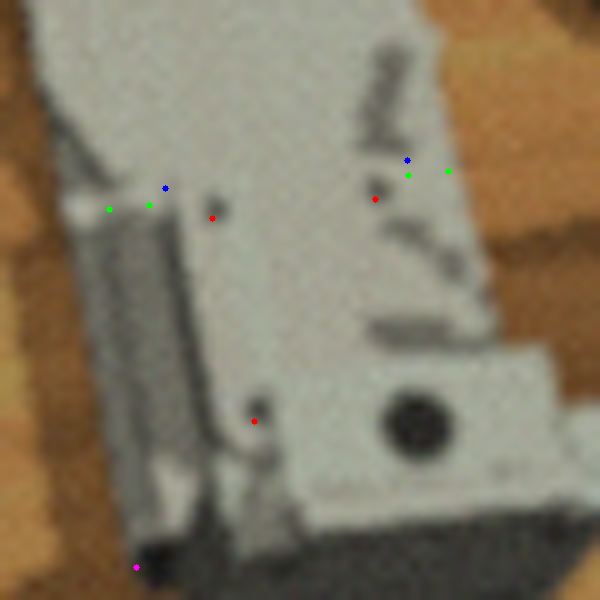

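Emit:
move_arm(increments=[{"x": 0,"y": 0,"z": -0.06,"rx": 0,"ry": 0,"rz": 0,"hand": -1},{"x": 0,"y": 0,"z": -0.12,"rx": 0,"ry": 0,"rz": 0,"hand": -1},{"x": 0,"y": 0,"z": -0.18,"rx": 0,"ry": 0,"rz": 0,"hand": -1},{"x": 0,"y": 0,"z": -0.24,"rx": 0,"ry": 0,"rz": 0,"hand": -1},{"x": 0,"y": 0,"z": -0.3,"rx": 0,"ry": 0,"rz": 0,"hand": -1},{"x": 0,"y": 0,"z": -0.35,"rx": 0,"ry": 0,"rz": 0,"hand": -1},{"x": 0,"y": 0,"z": -0.39,"rx": 0,"ry": 0,"rz": 0,"hand": -1},{"x": 0,"y": 0,"z": -0.41,"rx": 0,"ry": 0,"rz": 0,"hand": -1},{"x": 0,"y": 0,"z": -0.42,"rx": 0,"ry": 0,"rz": 0,"hand": -1},{"x": 0,"y": 0,"z": -0.42,"rx": 0,"ry": 0,"rz": 0,"hand": -1}])

```text
t: 12.83
position: [0.7372, 0.0839, 0.1878]
tool_rot: [-0.706, 0.0, 0.708, -0.0]
ft_force: [0.7, -0.6, 1.1]
gripper_width: -0.0001
```

Run:
```python
from go import *
s=env.get_state();print(s['t'],s['position'],s['joints'],s['ft_force'])
for n in ('top','scene'): p=snap(n,n+'11.png'); print(proj(p,s['position']))
a=cv2.imread('pics/scene11.png')[180:300,260:380];b=cv2.imread('pics/top11.png')[85:205,200:290]
cv2.imwrite('pics/c16.png',np.hstack([cv2.resize(a,(450,450),interpolation=2),cv2.resize(b,(337,450),interpolation=2)]))
```

```text
12.8333 [0.73716833 0.08388705 0.18781356] [ 6.39611478e-02  7.74445909e-01  8.42069437e-01 -8.99947622e-06
  1.52795386e+00  1.63488098e+00] [ 0.70469036 -0.58130952  1.13672538]
[236.96545282 110.55211769]
[335.69861606 263.78685912]
```

View pics/c16.png

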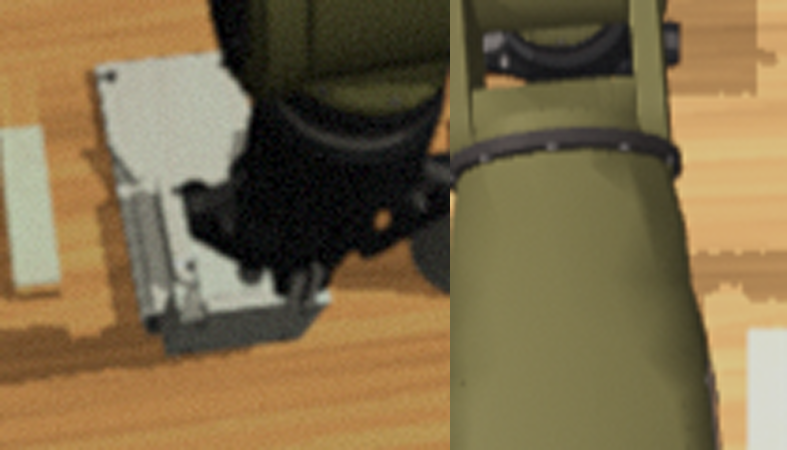

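Emit:
move_arm(increments=[{"x": 0.03,"y": 0,"z": 0,"rx": 0,"ry": 0,"rz": 0,"hand": -1},{"x": 0.06,"y": 0,"z": 0,"rx": 0,"ry": 0,"rz": 0,"hand": -1},{"x": 0.09,"y": 0,"z": 0,"rx": 0,"ry": 0,"rz": 0,"hand": -1},{"x": 0.12,"y": 0,"z": 0,"rx": 0,"ry": 0,"rz": 0,"hand": -1},{"x": 0.15,"y": 0,"z": 0,"rx": 0,"ry": 0,"rz": 0,"hand": -1},{"x": 0.175,"y": 0,"z": 0,"rx": 0,"ry": 0,"rz": 0,"hand": -1},{"x": 0.19,"y": 0,"z": 0,"rx": 0,"ry": 0,"rz": 0,"hand": -1},{"x": 0.2,"y": 0,"z": 0,"rx": 0,"ry": 0,"rz": 0,"hand": -1},{"x": 0.2,"y": 0,"z": 0,"rx": 0,"ry": 0,"rz": 0,"hand": -1},{"x": 0.2,"y": 0,"z": 0,"rx": 0,"ry": 0,"rz": 0,"hand": -1}])

```text
t: 13.77
position: [0.7372, 0.0841, 0.0909]
tool_rot: [0.707, 0.0, -0.707, 0.0]
ft_force: [0.2, -0.9, 0.4]
gripper_width: 0.0
```

Run:
```python
from go import *
s=env.get_state();print(s['t'],s['position'],s['joints'],s['ft_force'])
p=snap('scene','scene12.png'); print(proj(p,s['position']))
a=cv2.imread('pics/scene12.png')[190:300,280:390]
cv2.imwrite('pics/c17.png',cv2.resize(a,(600,600),interpolation=2))
```

```text
13.7667 [0.73724077 0.08407689 0.09090489] [6.41980470e-02 8.33391985e-01 9.63586629e-01 2.52773996e-05
 1.34393716e+00 1.63488968e+00] [ 0.2179566  -0.85725502  0.40212411]
[330.11450509 285.01865835]
```

View pics/c17.png

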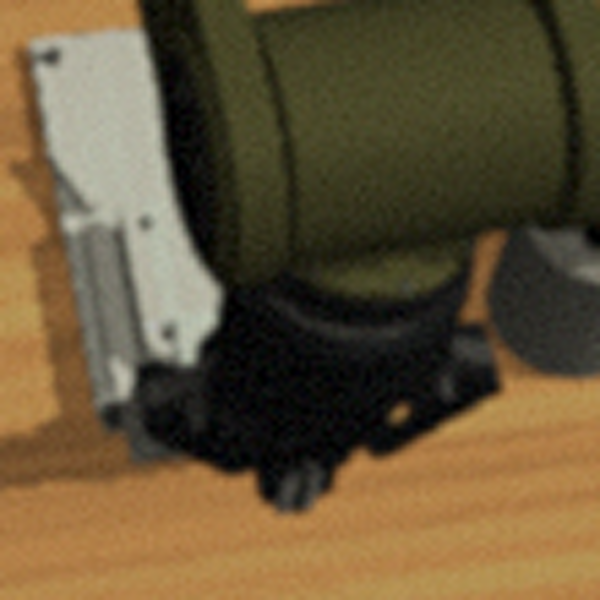

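```bash
cat > arc.py <<'E'
from go import *
s=env.get_state();P=s['position'];l=.10
print(P,s['ft_force'])
for a in [1.75,1.7,1.6,1.5,1.4,1.3,1.2,1.1,1.0,.9,.8,.7,.6,.5,.4,.3,.2,.1,.05,0]:
    x=.662-l*np.cos(a)+.024*np.sin(a);z=-.004+l*np.sin(a)+.024*np.cos(a)
    print(a,round(x,4),round(z,4),'tool x %.3f z %.3f'%((P[2]-z)/.5,(P[0]-x)/.5))
E
python3 arc.py
```

```text
[0.73744129 0.08404438 0.09130741] [-0.89869906  0.30488949 -0.05266389]
1.75 0.7034 0.0901 tool x 0.002 z 0.068
1.7 0.6987 0.0921 tool x -0.002 z 0.078
1.6 0.6889 0.0953 tool x -0.008 z 0.097
1.5 0.6789 0.0974 tool x -0.012 z 0.117
1.4 0.6687 0.0986 tool x -0.015 z 0.138
1.3 0.6584 0.0988 tool x -0.015 z 0.158
1.2 0.6481 0.0979 tool x -0.013 z 0.179
1.1 0.638 0.096 tool x -0.009 z 0.199
1.0 0.6282 0.0931 tool x -0.004 z 0.219
0.9 0.6186 0.0893 tool x 0.004 z 0.238
0.8 0.6095 0.0845 tool x 0.014 z 0.256
0.7 0.601 0.0788 tool x 0.025 z 0.273
0.6 0.593 0.0723 tool x 0.038 z 0.289
0.5 0.5857 0.065 tool x 0.053 z 0.303
0.4 0.5792 0.057 tool x 0.069 z 0.316
0.3 0.5736 0.0485 tool x 0.086 z 0.328
0.2 0.5688 0.0394 tool x 0.104 z 0.337
0.1 0.5649 0.0299 tool x 0.123 z 0.345
0.05 0.5633 0.025 tool x 0.133 z 0.348
0 0.562 0.02 tool x 0.143 z 0.351
```

Emit:
move_arm(increments=[{"x": 0,"y": 0,"z": 0.02,"rx": 0,"ry": 0,"rz": 0,"hand": -1},{"x": 0,"y": 0,"z": 0.04,"rx": 0,"ry": 0,"rz": 0,"hand": -1},{"x": 0,"y": 0,"z": 0.06,"rx": 0,"ry": 0,"rz": 0,"hand": -1},{"x": 0,"y": 0,"z": 0.078,"rx": 0,"ry": 0,"rz": 0,"hand": -1},{"x": -0.008,"y": 0,"z": 0.095,"rx": 0,"ry": 0,"rz": 0,"hand": -1},{"x": -0.012,"y": 0,"z": 0.112,"rx": 0,"ry": 0,"rz": 0,"hand": -1},{"x": -0.014,"y": 0,"z": 0.128,"rx": 0,"ry": 0,"rz": 0,"hand": -1},{"x": -0.015,"y": 0,"z": 0.145,"rx": 0,"ry": 0,"rz": 0,"hand": -1},{"x": -0.015,"y": 0,"z": 0.158,"rx": 0,"ry": 0,"rz": 0,"hand": -1},{"x": -0.015,"y": 0,"z": 0.158,"rx": 0,"ry": 0,"rz": 0,"hand": -1}])

```text
t: 14.65
position: [0.6579, 0.0841, 0.099]
tool_rot: [0.708, 0.0, -0.707, -0.0]
ft_force: [0.9, 0.2, 0.2]
gripper_width: 0.0003
```

```bash
python3 - <<'E'
from go import *
s=env.get_state();print(s['t'],s['position'],s['ft_force'])
for n in ('top','scene'): p=snap(n,n+'13.png')
a=cv2.imread('pics/scene13.png')[190:300,280:390];b=cv2.imread('pics/top13.png')[85:205,200:290]
cv2.imwrite('pics/c18.png',np.hstack([cv2.resize(a,(450,450),interpolation=2),cv2.resize(b,(337,450),interpolation=2)]))
E
python3 arc.py|tail -15
```

```text
14.65 [0.65790953 0.08405187 0.09902706] [0.88608298 0.24499446 0.1644479 ]
1.3 0.6584 0.0988 tool x -0.001 z -0.000
1.2 0.6481 0.0979 tool x 0.001 z 0.020
1.1 0.638 0.096 tool x 0.004 z 0.040
1.0 0.6282 0.0931 tool x 0.010 z 0.060
0.9 0.6186 0.0893 tool x 0.018 z 0.079
0.8 0.6095 0.0845 tool x 0.028 z 0.097
0.7 0.601 0.0788 tool x 0.039 z 0.115
0.6 0.593 0.0723 tool x 0.052 z 0.130
0.5 0.5857 0.065 tool x 0.066 z 0.145
0.4 0.5792 0.057 tool x 0.082 z 0.158
0.3 0.5736 0.0485 tool x 0.099 z 0.169
0.2 0.5688 0.0394 tool x 0.118 z 0.179
0.1 0.5649 0.0299 tool x 0.137 z 0.187
0.05 0.5633 0.025 tool x 0.146 z 0.190
0 0.562 0.02 tool x 0.156 z 0.192
```

View pics/c18.png

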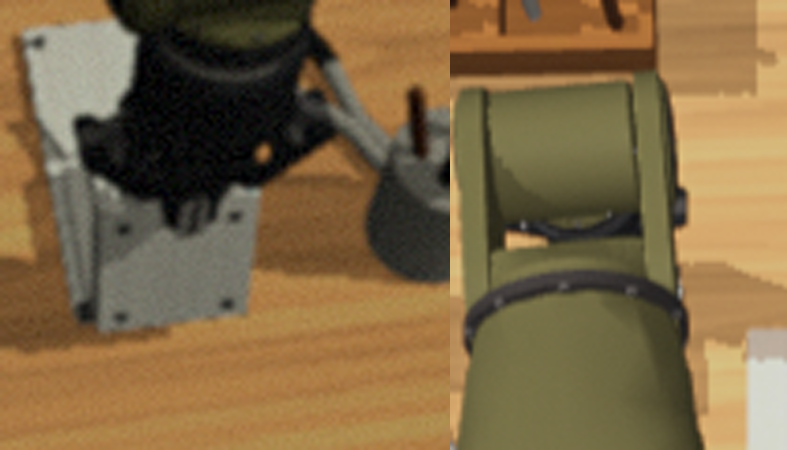

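Emit:
move_arm(increments=[{"x": 0.001,"y": 0,"z": 0.02,"rx": 0,"ry": 0,"rz": 0,"hand": -1},{"x": 0.004,"y": 0,"z": 0.04,"rx": 0,"ry": 0,"rz": 0,"hand": -1},{"x": 0.01,"y": 0,"z": 0.06,"rx": 0,"ry": 0,"rz": 0,"hand": -1},{"x": 0.018,"y": 0,"z": 0.079,"rx": 0,"ry": 0,"rz": 0,"hand": -1},{"x": 0.028,"y": 0,"z": 0.097,"rx": 0,"ry": 0,"rz": 0,"hand": -1},{"x": 0.039,"y": 0,"z": 0.115,"rx": 0,"ry": 0,"rz": 0,"hand": -1},{"x": 0.052,"y": 0,"z": 0.13,"rx": 0,"ry": 0,"rz": 0,"hand": -1},{"x": 0.066,"y": 0,"z": 0.145,"rx": 0,"ry": 0,"rz": 0,"hand": -1},{"x": 0.075,"y": 0,"z": 0.152,"rx": 0,"ry": 0,"rz": 0,"hand": -1},{"x": 0.082,"y": 0,"z": 0.158,"rx": 0,"ry": 0,"rz": 0,"hand": -1}])

```text
t: 15.58
position: [0.579, 0.084, 0.0565]
tool_rot: [-0.707, -0.0, 0.707, 0.0]
ft_force: [-0.2, 0.3, 2.0]
gripper_width: 0.0001
```

```bash
python3 - <<'E'
from go import *
s=env.get_state();print(s['t'],s['position'],s['ft_force'])
p=snap('scene','scene14.png')
a=cv2.imread('pics/scene14.png')[190:300,280:390]
cv2.imwrite('pics/c19.png',cv2.resize(a,(550,550),interpolation=2))
E
python3 arc.py|tail -7
```

```text
15.5833 [0.5790486  0.08402478 0.05645329] [-0.24445535  0.29206493  1.98554285]
0.5 0.5857 0.065 tool x -0.018 z -0.014
0.4 0.5792 0.057 tool x -0.002 z -0.001
0.3 0.5736 0.0485 tool x 0.015 z 0.010
0.2 0.5688 0.0394 tool x 0.033 z 0.019
0.1 0.5649 0.0299 tool x 0.052 z 0.027
0.05 0.5633 0.025 tool x 0.062 z 0.030
0 0.562 0.02 tool x 0.072 z 0.033
```

View pics/c19.png

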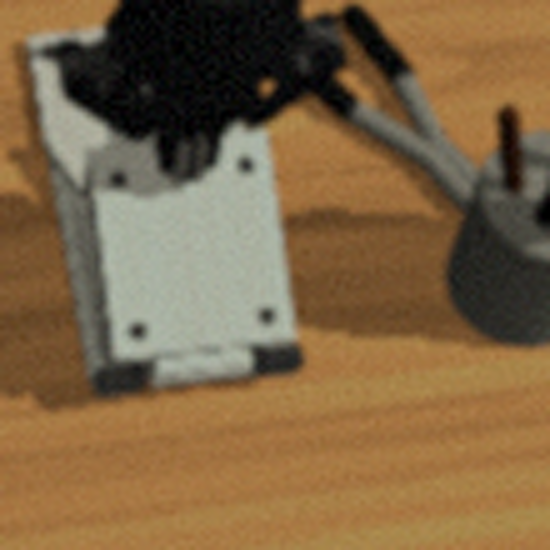

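Emit:
move_arm(increments=[{"x": 0.008,"y": 0,"z": 0.006,"rx": 0,"ry": 0,"rz": 0,"hand": -1},{"x": 0.015,"y": 0,"z": 0.012,"rx": 0,"ry": 0,"rz": 0,"hand": -1},{"x": 0.022,"y": 0,"z": 0.017,"rx": 0,"ry": 0,"rz": 0,"hand": -1},{"x": 0.028,"y": 0,"z": 0.021,"rx": 0,"ry": 0,"rz": 0,"hand": -1},{"x": 0.034,"y": 0,"z": 0.024,"rx": 0,"ry": 0,"rz": 0,"hand": -1},{"x": 0.04,"y": 0,"z": 0.027,"rx": 0,"ry": 0,"rz": 0,"hand": -1},{"x": 0.045,"y": 0,"z": 0.029,"rx": 0,"ry": 0,"rz": 0,"hand": -1},{"x": 0.05,"y": 0,"z": 0.031,"rx": 0,"ry": 0,"rz": 0,"hand": -1},{"x": 0.055,"y": 0,"z": 0.033,"rx": 0,"ry": 0,"rz": 0,"hand": -1},{"x": 0.055,"y": 0,"z": 0.033,"rx": 0,"ry": 0,"rz": 0,"hand": -1}])

```text
t: 16.47
position: [0.5622, 0.084, 0.0287]
tool_rot: [-0.707, -0.0, 0.707, -0.0]
ft_force: [-0.7, 0.1, -0.8]
gripper_width: -0.0002
```

Run:
```python
from go import *
s=env.get_state();print(s['t'],s['position'],s['ft_force'])
p=snap('scene','scene15.png')
a=cv2.imread('pics/scene15.png')[190:300,280:390]
cv2.imwrite('pics/c20.png',cv2.resize(a,(550,550),interpolation=2))
```

```text
16.4667 [0.56217869 0.08399839 0.02868315] [-0.66559741  0.07681162 -0.8298755 ]
```

View pics/c20.png

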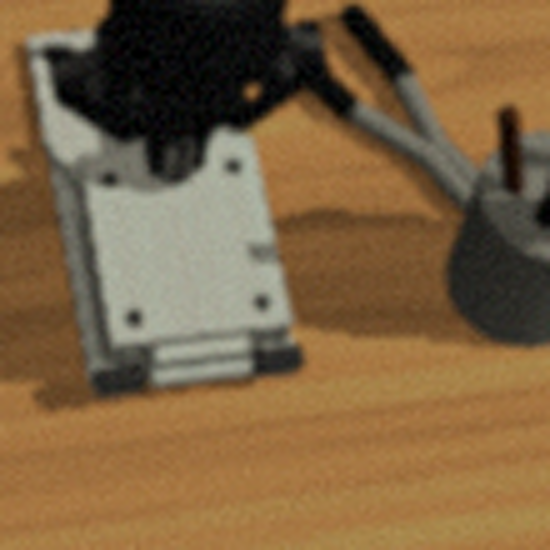

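Emit:
move_arm(increments=[{"x": 0.002,"y": 0,"z": 0.002,"rx": 0,"ry": 0,"rz": 0,"hand": -1},{"x": 0.004,"y": 0,"z": 0.004,"rx": 0,"ry": 0,"rz": 0,"hand": -1},{"x": 0.006,"y": 0,"z": 0.006,"rx": 0,"ry": 0,"rz": 0,"hand": -1},{"x": 0.008,"y": 0,"z": 0.008,"rx": 0,"ry": 0,"rz": 0,"hand": -1},{"x": 0.01,"y": 0,"z": 0.01,"rx": 0,"ry": 0,"rz": 0,"hand": -1},{"x": 0.011,"y": 0,"z": 0.01,"rx": 0,"ry": 0,"rz": 0,"hand": -1},{"x": 0.012,"y": 0,"z": 0.01,"rx": 0,"ry": 0,"rz": 0,"hand": -1},{"x": 0.013,"y": 0,"z": 0.01,"rx": 0,"ry": 0,"rz": 0,"hand": -1},{"x": 0.014,"y": 0,"z": 0.01,"rx": 0,"ry": 0,"rz": 0,"hand": -1},{"x": 0.014,"y": 0,"z": 0.01,"rx": 0,"ry": 0,"rz": 0,"hand": -1}])

```text
t: 17.35
position: [0.5575, 0.084, 0.0221]
tool_rot: [-0.707, 0.0, 0.707, 0.0]
ft_force: [-0.1, 0.1, 0.7]
gripper_width: -0.0
```

Emit:
move_arm(increments=[{"x": 0.001,"y": 0,"z": 0,"rx": 0,"ry": 0,"rz": 0,"hand": -1},{"x": 0.002,"y": 0,"z": 0,"rx": 0,"ry": 0,"rz": 0,"hand": -1},{"x": 0.003,"y": 0,"z": 0,"rx": 0,"ry": 0,"rz": 0,"hand": -1},{"x": 0.004,"y": 0,"z": 0,"rx": 0,"ry": 0,"rz": 0,"hand": -1},{"x": 0.005,"y": 0,"z": 0,"rx": 0,"ry": 0,"rz": 0,"hand": -1},{"x": 0.006,"y": 0,"z": 0,"rx": 0,"ry": 0,"rz": 0,"hand": -1},{"x": 0.007,"y": 0,"z": 0,"rx": 0,"ry": 0,"rz": 0,"hand": -1},{"x": 0.008,"y": 0,"z": 0,"rx": 0,"ry": 0,"rz": 0,"hand": -1},{"x": 0.008,"y": 0,"z": 0,"rx": 0,"ry": 0,"rz": 0,"hand": -1},{"x": 0.008,"y": 0,"z": 0,"rx": 0,"ry": 0,"rz": 0,"hand": -1}])

```text
t: 18.18
position: [0.5576, 0.084, 0.0182]
tool_rot: [0.707, 0.0, -0.707, -0.0]
ft_force: [0.1, -0.5, -0.2]
gripper_width: 0.0002
```

Run:
```python
from go import *
s=env.get_state();print(s['t'],s['position'],s['ft_force'])
p=snap('scene','scene16.png')
a=cv2.imread('pics/scene16.png')[190:300,280:390]
cv2.imwrite('pics/c21.png',cv2.resize(a,(550,550),interpolation=2))
```

```text
18.1833 [0.55762011 0.08400488 0.01819888] [ 0.07050382 -0.51145205 -0.24986938]
```

View pics/c21.png

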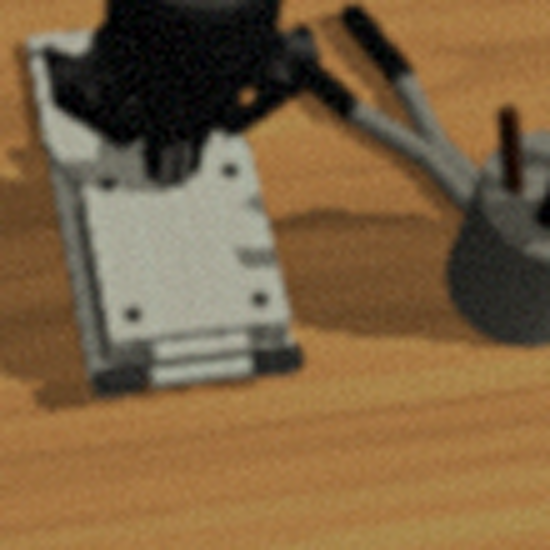

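Emit:
move_arm(increments=[{"x": 0.001,"y": 0,"z": 0,"rx": 0,"ry": 0,"rz": 0,"hand": -1},{"x": 0.002,"y": 0,"z": 0,"rx": 0,"ry": 0,"rz": 0,"hand": -1},{"x": 0.003,"y": 0,"z": 0,"rx": 0,"ry": 0,"rz": 0,"hand": -1},{"x": 0.004,"y": 0,"z": 0,"rx": 0,"ry": 0,"rz": 0,"hand": -1},{"x": 0.005,"y": 0,"z": 0,"rx": 0,"ry": 0,"rz": 0,"hand": -1},{"x": 0.006,"y": 0,"z": 0,"rx": 0,"ry": 0,"rz": 0,"hand": -1},{"x": 0.007,"y": 0,"z": 0,"rx": 0,"ry": 0,"rz": 0,"hand": -1},{"x": 0.008,"y": 0,"z": 0,"rx": 0,"ry": 0,"rz": 0,"hand": -1},{"x": 0.008,"y": 0,"z": 0,"rx": 0,"ry": 0,"rz": 0,"hand": -1},{"x": 0.008,"y": 0,"z": 0,"rx": 0,"ry": 0,"rz": 0,"hand": -1}])

```text
t: 19.07
position: [0.5577, 0.084, 0.0154]
tool_rot: [0.707, 0.0, -0.707, -0.0]
ft_force: [-9.4, -1.1, 16.1]
gripper_width: 0.0
```

Emit:
move_arm(increments=[{"x": 0.001,"y": 0,"z": 0,"rx": 0,"ry": 0,"rz": 0,"hand": -1},{"x": 0.002,"y": 0,"z": 0,"rx": 0,"ry": 0,"rz": 0,"hand": -1},{"x": 0.002,"y": 0,"z": 0,"rx": 0,"ry": 0,"rz": 0,"hand": -1},{"x": 0.002,"y": 0,"z": 0,"rx": 0,"ry": 0,"rz": 0,"hand": -1},{"x": 0.002,"y": 0,"z": 0,"rx": 0,"ry": 0,"rz": 0,"hand": -1},{"x": 0.002,"y": 0,"z": 0,"rx": 0,"ry": 0,"rz": 0,"hand": -1},{"x": 0.002,"y": 0,"z": 0,"rx": 0,"ry": 0,"rz": 0,"hand": -1},{"x": 0.002,"y": 0,"z": 0,"rx": 0,"ry": 0,"rz": 0,"hand": -1},{"x": 0.002,"y": 0,"z": 0,"rx": 0,"ry": 0,"rz": 0,"hand": -1},{"x": 0.002,"y": 0,"z": 0,"rx": 0,"ry": 0,"rz": 0,"hand": -1}])

```text
t: 19.9
position: [0.5577, 0.084, 0.0153]
tool_rot: [0.707, 0.0, -0.707, 0.0]
ft_force: [-14.9, -2.4, 27.0]
gripper_width: 0.0
```

Emit:
move_arm(increments=[{"x": -0.01,"y": 0,"z": 0,"rx": 0,"ry": 0,"rz": 0,"hand": -1},{"x": -0.03,"y": 0,"z": 0,"rx": 0,"ry": 0,"rz": 0,"hand": -1},{"x": -0.07,"y": 0,"z": 0,"rx": 0,"ry": 0,"rz": 0,"hand": -1},{"x": -0.12,"y": 0,"z": 0,"rx": 0,"ry": 0,"rz": 0,"hand": -1},{"x": -0.18,"y": 0,"z": 0.05,"rx": 0,"ry": 0,"rz": 0,"hand": -1},{"x": -0.24,"y": 0,"z": 0.12,"rx": 0,"ry": 0,"rz": 0,"hand": -1},{"x": -0.3,"y": 0,"z": 0.18,"rx": 0,"ry": 0,"rz": 0,"hand": -1},{"x": -0.34,"y": 0,"z": 0.25,"rx": 0,"ry": 0,"rz": 0,"hand": -1},{"x": -0.36,"y": 0,"z": 0.3,"rx": 0,"ry": 0,"rz": 0,"hand": -1},{"x": -0.36,"y": 0,"z": 0.3,"rx": 0,"ry": 0,"rz": 0,"hand": -1}])

```text
t: 20.73
position: [0.4053, 0.0842, 0.1965]
tool_rot: [0.709, 0.0, -0.705, -0.0]
ft_force: [-0.5, 0.5, 0.0]
gripper_width: -0.0002
```

```bash
cat > fin.py <<'E'
from go import *
import pickle,sys
s=env.get_state();print(s['t'],s['position'],s['ft_force'])
tag=sys.argv[1]
for n in ('top','scene'): p=snap(n,n+tag+'.png')
M=np.array([.5875,.0857,0])
P=[pickle.load(open(n+'0.pkl','rb')) for n in ('scene',)][0]
o=(285,185);im=cv2.imread(f'pics/scene{tag}.png')[o[1]:o[1]+90,o[0]:o[0]+70];im=cv2.resize(im,None,fx=6.6,fy=6.6,interpolation=2)
for a,c in ((0,(0,0,255)),(.05,(255,0,0))):
  for l,y in ((.118,-.03),(.118,.03),(.106,-.0425),(.106,.0425)):
    x,z=-l,.024; X=[.066+x*np.cos(a)+z*np.sin(a),y,.022-x*np.sin(a)+z*np.cos(a)]
    q=(proj(P,M+X)-o)*6.6+3;cv2.circle(im,tuple(int(v) for v in q),2,c,-1)
b=cv2.imread(f'pics/top{tag}.png')[125:245,200:290]
cv2.imwrite(f'pics/f{tag}.png',np.hstack([cv2.resize(im,(462,594)),cv2.resize(b,(337,594),interpolation=2)]))
E
python3 fin.py 17
```

```text
20.7333 [0.40531072 0.08421219 0.1964928 ] [-0.46301213  0.46837815  0.0436563 ]
```

View pics/f17.png

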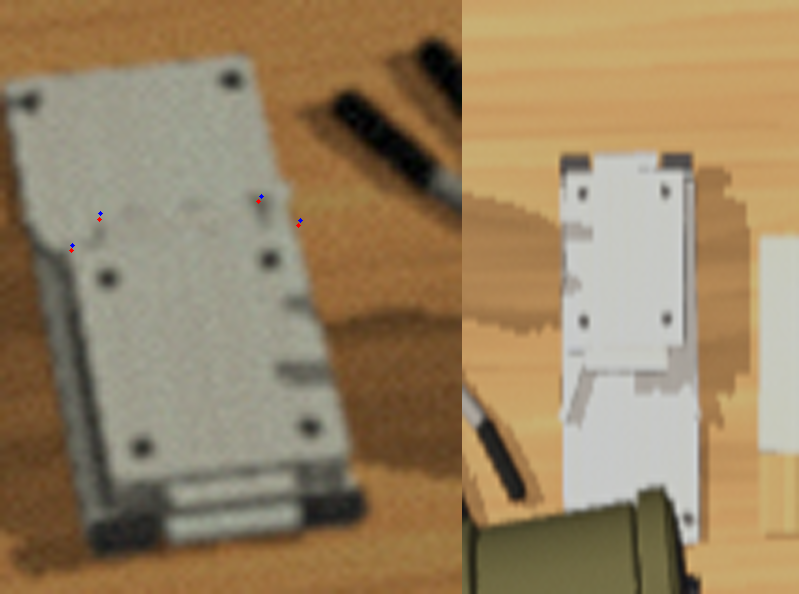

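Emit:
move_arm(increments=[{"x": 0.08,"y": 0,"z": -0.06,"rx": 0,"ry": 0,"rz": 0,"hand": -1},{"x": 0.16,"y": 0,"z": -0.12,"rx": 0,"ry": 0,"rz": 0,"hand": -1},{"x": 0.24,"y": 0,"z": -0.14,"rx": 0,"ry": 0,"rz": 0,"hand": -1},{"x": 0.32,"y": 0,"z": -0.14,"rx": 0,"ry": 0,"rz": 0,"hand": -1},{"x": 0.38,"y": 0,"z": -0.14,"rx": 0,"ry": 0,"rz": 0,"hand": -1},{"x": 0.41,"y": 0,"z": -0.14,"rx": 0,"ry": 0,"rz": 0,"hand": -1},{"x": 0.42,"y": 0,"z": -0.14,"rx": 0,"ry": 0,"rz": 0,"hand": -1},{"x": 0.424,"y": 0,"z": -0.14,"rx": 0,"ry": 0,"rz": 0,"hand": -1},{"x": 0.424,"y": 0,"z": -0.14,"rx": 0,"ry": 0,"rz": 0,"hand": -1},{"x": 0.424,"y": 0,"z": -0.14,"rx": 0,"ry": 0,"rz": 0,"hand": -1}])

```text
t: 21.67
position: [0.4787, 0.0841, -0.0175]
tool_rot: [0.708, 0.0, -0.706, -0.0]
ft_force: [-0.1, 0.1, 0.6]
gripper_width: 0.0002
```

Emit:
move_arm(increments=[{"x": 0.001,"y": 0,"z": 0,"rx": 0,"ry": 0,"rz": 0,"hand": -1},{"x": 0.003,"y": 0,"z": 0,"rx": 0,"ry": 0,"rz": 0,"hand": -1},{"x": 0.005,"y": 0,"z": 0,"rx": 0,"ry": 0,"rz": 0,"hand": -1},{"x": 0.007,"y": 0,"z": 0,"rx": 0,"ry": 0,"rz": 0,"hand": -1},{"x": 0.008,"y": 0,"z": 0,"rx": 0,"ry": 0,"rz": 0,"hand": -1},{"x": 0.008,"y": 0,"z": 0,"rx": 0,"ry": 0,"rz": 0,"hand": -1},{"x": 0.008,"y": 0,"z": 0,"rx": 0,"ry": 0,"rz": 0,"hand": -1},{"x": 0.008,"y": 0,"z": 0,"rx": 0,"ry": 0,"rz": 0,"hand": -1},{"x": 0.008,"y": 0,"z": 0,"rx": 0,"ry": 0,"rz": 0,"hand": -1},{"x": 0.008,"y": 0,"z": 0,"rx": 0,"ry": 0,"rz": 0,"hand": -1}])

```text
t: 22.5
position: [0.4777, 0.084, -0.0225]
tool_rot: [0.707, 0.0, -0.707, -0.0]
ft_force: [-1.3, -1.0, 4.6]
gripper_width: -0.0001
```

Emit:
move_arm(increments=[{"x": -0.04,"y": 0,"z": 0,"rx": 0,"ry": 0,"rz": 0,"hand": -1},{"x": -0.1,"y": 0,"z": 0,"rx": 0,"ry": 0,"rz": 0,"hand": -1},{"x": -0.16,"y": 0,"z": 0.04,"rx": 0,"ry": 0,"rz": 0,"hand": -1},{"x": -0.22,"y": 0,"z": 0.1,"rx": 0,"ry": 0,"rz": 0,"hand": -1},{"x": -0.28,"y": 0,"z": 0.15,"rx": 0,"ry": 0,"rz": 0,"hand": -1},{"x": -0.34,"y": 0,"z": 0.18,"rx": 0,"ry": 0,"rz": 0,"hand": -1},{"x": -0.38,"y": 0,"z": 0.18,"rx": 0,"ry": 0,"rz": 0,"hand": -1},{"x": -0.4,"y": 0,"z": 0.18,"rx": 0,"ry": 0,"rz": 0,"hand": -1},{"x": -0.4,"y": 0,"z": 0.18,"rx": 0,"ry": 0,"rz": 0,"hand": -1},{"x": -0.4,"y": 0,"z": 0.18,"rx": 0,"ry": 0,"rz": 0,"hand": -1}])

```text
t: 23.33
position: [0.3876, 0.084, 0.1771]
tool_rot: [0.707, 0.0, -0.707, -0.0]
ft_force: [-0.0, 0.4, -0.8]
gripper_width: 0.0
```

```bash
python3 fin.py 18
```

```text
23.3333 [0.38760551 0.08398887 0.17711285] [-0.01292809  0.39792091 -0.8241266 ]
```

View pics/f18.png

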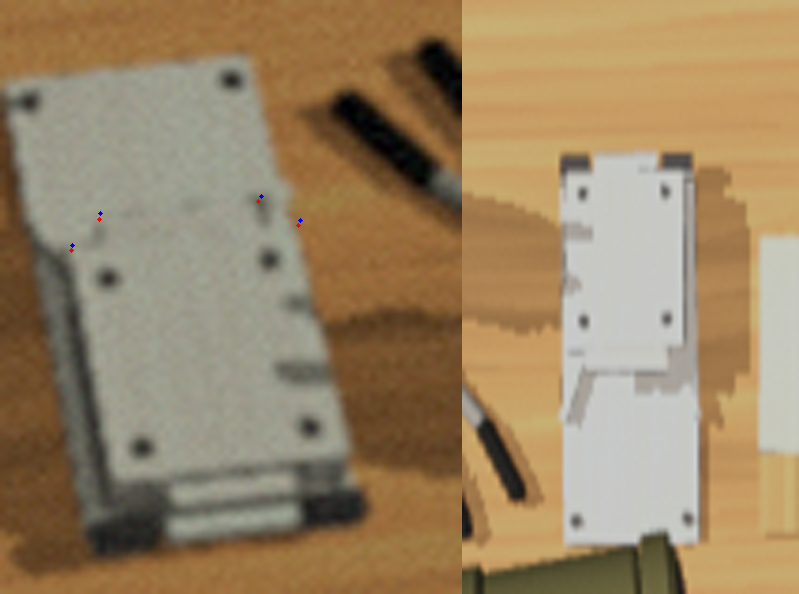

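View pics/scene18.png

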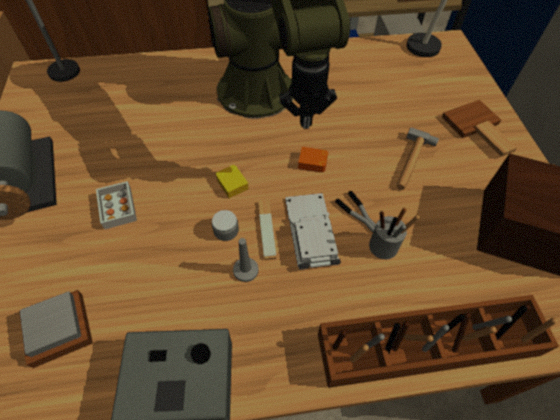

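The mould is shut around scene pixel (313,230), the bystanders are where they were, and the arm is clear of everything. Handing in.

```bash
python3 -c "
from workcell import env
print(env.sign_off())"
```

```text
the job is handed in; nothing more can be done
None
```

I pushed the metal block home, swung the cover over and pressed it shut, then let go and handed the job in at about 23.5 s of the 54 s. No verdict is reported.

**What I did:** I pushed the block (at scene pixel (307,203), not the orange or yellow look-alikes) along the tongue with shut fingers until it stopped hard against the end wall, at about 16 N. I then swung the cover over from behind and pressed it down slowly. At the stop, raising the force from 16 to 27 N moved it only 0.1 mm.

**Last checks:**
- **Block:** the raw picture estimate put its centre at about x = +7 mm in the mould's frame. Measured against the wall ends in the same picture, it was within about 1 mm of fully home (+10 mm).
- **Cover:** touching the tongue plate afterwards gave a height reference, which put the cover's outer face at about 45.8 mm. It should be 46 mm when shut.
- **End state:** the arm is clear with no force reading, and the bystanders look unmoved in the last picture; I did not measure them.

**What disagreed:**
- **Tool height:** the reported height was about 30 mm lower than the real fingertips. My first push therefore passed just over the block without moving it; I retreated, lowered the fingers and pushed again.
- **Cameras:** the two cameras also differed by about 3 to 6 mm on positions.

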